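Fit the empty take-up reel into the bench reel stand

TASK

Take the empty reel out of its black cradle and fit it between the two end cups of the reel stand: rest its thin sprung pin against the back plate of the open-topped cup, push the reel against the spring just far enough that the plain pin can come down in front of the round cup, and let it spring home into the round cup, so that the reel sits level in both cups, let go and still. Push gently: never squeeze the sprung pin in by more than 17 mm, do not strain the stand, and leave the other things on the bench where they are.

Things in the scene. Friction and masses are not known exactly. Their poses are not given: they have to be found in the camera images.
- stand: Reel stand fixed to the bench: grey base plate 100 x 262 x 12 mm, two aluminium brackets with tops 93 mm above the bench. Origin on the bench; z up, y along the cups' axis towards the open-topped cup. Both cups share an axis along y at x = 0, 80 mm above the bench. They are screwed in or out on studs by an amount that differs each time and is NOT measured: feel for it.
- openside (a point): Stand point at y = +76 mm on the cup axis. The open-topped cup's back plate (27 wide, 14 mm below to 35 mm above the axis, facing -y) has its face anywhere within 10 mm either way of this point along y. In front of it a trough 9 mm deep along y, 15 mm wide inside, 27 outside, floor 7 mm below the axis, side walls to 7 mm above it, open above and towards -y.
- roundside (a point): Stand point at y = -80 mm on the cup axis, near the round cup: bore 16 mm in diameter, 8 mm deep, open to +y, 26 mm outside. Its inner floor is 155 to 157 mm from the back plate's face, so the plain pin clears its mouth when the sprung pin is pressed in by 11 to 13 mm (aim at 15; limit 17) and is home in it with the sprung pin pressed in by 3 to 5 mm.
- reel: Empty grey plastic reel on a spindle, about 0.2 kg, lying in the cradle. Origin at the hub's middle on the axis; y along the axis towards the sprung pin. It may turn about y, so only its y axis is useful. Hub 26 mm in diameter, 60 mm long: grip it here from above. Flanges 56 mm in diameter, 5 mm thick, at both hub ends.
- sprung_tip (a point): Nose of the sprung pin (10 mm in diameter, round nose), on the reel's axis: 80 mm from the reel's origin when free, less when pressed in. It comes out of a dark sleeve 20 mm in diameter that ends 50 mm from the origin. The spring pushes with 4 N at first and 0.3 N more per mm; the pin goes solid after 20 mm.
- plain_tip (a point): End of the plain rigid pin on the reel's axis, at y = -80 mm from the reel's origin. 12 mm in diameter, tapering to 8 mm over the last 3 mm.
- cradle: Black cradle fixed to the bench, base 90 x 90 x 8 mm, with two V blocks (9 mm thick, at y = -32.5 and +32.5 mm, 38 mm high) that carry the flanges. Origin on the bench; y along the lying reel's axis in the same sense. The reel's axis lies 43.6 mm above the bench. Stand and cradle may swap sides, left or right of the robot.
- jar: Small amber jar with black lid, 36 mm in diameter, 45 mm high, origin at the middle of its underside, standing between the stand and the cradle; to be left alone.
- driver: Screwdriver lying in front of the robot, along y; to be left alone.
- flux: White bottle 48 mm in diameter, 110 mm high, origin at the middle of its underside; to be left alone.
- pot: Black open pot 70 mm in diameter, 85 mm high, origin at the middle of its underside, at the left of the bench; to be left alone.
Mind the look-alikes: they are no part of the job. What is shaped like the reel but orange is not meant.

How it is judged (in metres and radians):
On the way, in this order (a step that is already met when the one before it is completed fails the run):
1. the reel is lifted out of the cradle (z of reel in the frame of cradle above 0.075 m), for 0.1 s.
2. the sprung pin is pressed in by more than 8 mm at the stand (y of sprung_tip in the frame of reel below 0.072 m and distance between reel and stand below 0.14 m), for 0.05 s.
At the end, for the whole second after the job is handed in: The reel rests in the stand: the plain pin's end is in the round cup (within 4 mm of the cups' axis) and the sprung pin's nose in the open-topped cup (within 5 mm of the axis), the sprung pin pressed in by 1.5 to 6.5 mm so that the plain pin is home, the reel let go and still (x of plain_tip in the frame of stand between -0.004 and 0.004 m and z of plain_tip in the frame of stand between 0.076 and 0.084 m and y of plain_tip in the frame of stand below -0.066 m and x of sprung_tip in the frame of stand between -0.005 and 0.005 m and z of sprung_tip in the frame of stand between 0.075 and 0.085 m and y of sprung_tip in the frame of reel between 0.0735 and 0.0785 m and linear speed of reel below 0.02 m/s); the robot touches nothing.
It fails at once if the sprung pin is pressed in by more than 17 mm (y of sprung_tip in the frame of reel below 0.063 m).
It fails at once if more than 25 N on the stand's base or brackets (contact force between stand and anything else above 25 N).
It fails at once if the jar, the screwdriver, the bottle or the pot is moved by more than 20 mm (distance of any of jar, driver, flux, pot from where it was at the start of the episode above 0.02 m).
It also fails if it takes over 58 s, if anything falls off the work surface, if the arm or the gripper's body presses on something with over 40 N, if the wrist force passes 120 N, or if a joint passes its speed limit or range.

ROBOT

A 6-joint arm with a two-finger parallel gripper is mounted at the origin on the work surface. World frame = base frame: x ahead of the robot, y to its left, z up, the work surface at z = 0. Lengths are in m, angles in degrees, forces in N, time in s.
With the tool pointing down it reaches from about 0.4 to 0.825 m from the base axis. Payload 7 kg.
Tool frame: the origin (TCP) lies midway between the tips of the shut fingers; the grasp point (between the pads) lies 19 mm behind it (r.hold_point_z is the distance from the TCP to the grasp point, in m); x points along the fingers, y is the direction in which the jaws open and shut, and the axes are right-handed (so a half turn about x gives the same grasp; the last joint's range is limited). The gripper opens to 88 mm and grips with 3 to 60 N. Pads are 19 mm wide; open, the fingers measure 130 mm over their backs; the gripper's body (78 mm by 193 mm) begins 47 mm behind the grasp point.
Start: joints at [86.35, 20.546, 0.682, 0, -70.136, -16.507], TCP at [0.233, 0.634, 0.227] pointing down, gripper open.
Joint ranges: [-176.03, 176.03], [-82.01, 121.73], [-58.28, 71.71], [-173.87, 95.51], [-174.79, -0.11], [-173.66, 173.66]. Speed limits (degrees/s): [136.94, 136.94, 172.46, 180, 180, 180].

INTERFACE

Orientations are given as [roll, pitch, yaw] about the fixed x, y, z axes, in that order (R = Rz(yaw) Ry(pitch) Rx(roll)).
In Python, from plant import r, viewer, order gives the robot as it stands. The module is installed in compiled form; this text tells all that it offers.
- The arm moves only by the shell command python3 -m creep 'ROWS' [FORCE]. ROWS is JSON, a list of rows, each an object of numbers: "ax", "ay", "az": the turn, a rotation vector about the tool's x, y, z in degrees; "tx", "ty", "tz": the shift along the tool's x, y, z in m; "fingers": the finger opening in m, from 0 to 0.0876. A call has 1 to 5 rows; each row is the pose to reach, as a shift and turn from the pose commanded when the call began, along the tool's axes at that moment; what a row does not reach only later rows make up. A row lasts 1/10 s, in which the tool goes at most 50 mm and 8.59 degrees, less where a joint would pass 70% of its speed; a pose out of reach is approached as far as the arm can. A call with a gripper value outside its range is refused whole. The fingers move at their own pace and stop on an object; FORCE is the grip in N (left out, the last holds). Time passes only in rows, so rows that repeat a pose let the fingers close. It gives the time, the measured TCP pose, the force and the opening at its end, in the units of the state.
- r.get_state(): the state, without advancing time (a new reading comes with each control period).
- viewer.capture(name): name is "scene" or "top" or "wrist"; returns a dict with "pixels" (384x512x3 uint8, blue, green, red), "depth" (384x512 float32, m along the optical axis (not along the pixel's ray), 0 where there is no reading), "fx", "fy", "cx", "cy" (pixels), "rvec" (rotation vector, rad) and "tvec" (3), from world to camera coordinates, as OpenCV has them; the wrist camera has in their place "T_tool_cam" (4x4, takes a point from camera to tool coordinates, whose origin is the TCP and whose axes are the tool frame's). Camera axes: x right, y down, z forward; pixel columns grow to the right and rows downward; lengths in m; the calibration is good to about 2 mm. A picture is of the moment at which its call begins: read the wrist's pose just before it.
- order.close_job(): hands the job in, once; it reports no verdict.
The state is a dict: "time_s": time; "joints": joint angles; "qd": joint speeds; "joint_torque": joint torques, N m; "tcp_pos": TCP position; "eef_rot": TCP orientation; "contact_force": force on the tool from outside, world axes, zero at the start; "moment": the same for the moment, N m; "gripper_width": finger opening in m.
Only numpy, scipy, OpenCV 4.12 (cv2) and the standard library are available. Lean on these libraries where they do the work, as an engineer would, in place of code of your own. Each camera call takes 0.05 s, during which the arm holds its last target.

## Working session

There is one attempt and no reset: what is moved stays moved. The work goes in short steps, Python scripts to look and compute and a shell command to move; the robot and the scene stay as the last step left them, time stands still between calls to the robot, and variables do not carry over. Pictures are saved under pics/ and viewed, and the job is handed in when it is done.

```bash
mkdir -p pics
cat > h.py <<'E'
import numpy as np, cv2
from scipy.spatial.transform import Rotation as R
from plant import r, viewer, order
def cap(n,save=None):
    s=r.get_state(); c=viewer.capture(n)
    if save: cv2.imwrite('pics/'+save,c['pixels'])
    K=np.array([[c['fx'],0,c['cx']],[0,c['fy'],c['cy']],[0,0,1]])
    if 'rvec' in c:
        Rm=cv2.Rodrigues(np.array(c['rvec'],float))[0]; t=np.array(c['tvec'],float).ravel()
        Rw=Rm.T; o=-Rm.T@t
    else:
        T=np.eye(4); T[:3,:3]=R.from_euler('xyz',s['eef_rot'],degrees=True).as_matrix(); T[:3,3]=s['tcp_pos']
        T=T@np.array(c['T_tool_cam']); Rw=T[:3,:3]; o=T[:3,3]
    return c,K,Rw,o
def cloud(c,K,Rw,o):
    d=c['depth']; v,u=np.indices(d.shape)
    p=np.stack([(u-K[0,2])/K[0,0]*d,(v-K[1,2])/K[1,1]*d,d],-1)
    P=p@Rw.T+o; P[d<=0]=np.nan
    return P
def onplane(u,v,z,K,Rw,o):
    d=Rw@np.array([(u-K[0,2])/K[0,0],(v-K[1,2])/K[1,1],1.]); return o+d*(z-o[2])/d[2]
E
python3 - <<'E'
from h import *
print(r.get_state(), r.hold_point_z)
for n in('scene','top','wrist'):
    c,K,Rw,o=cap(n,n+'0.png'); print(n,o,Rw[:,2],K[0])
    np.savez('pics/'+n+'0.npz',P=cloud(c,K,Rw,o),px=c['pixels'],K=K,Rw=Rw,o=o)
E
```

```text
{'time_s': 0.0, 'joints': array([ 8.63511471e+01,  2.05920386e+01,  6.34461453e-01, -2.00311883e-02,
       -7.01346696e+01, -1.65060800e+01]), 'qd': array([ 0.0303773 ,  0.06505563,  0.000963  , -0.00558902, -0.01629692,
       -0.01906183]), 'joint_torque': array([ 3.44524378e-04, -5.82717204e+01,  2.93068331e+01,  6.99758783e+00,
        6.90480927e-03, -1.58240578e-04]), 'tcp_pos': array([0.23244514, 0.63320741, 0.22562137]), 'eef_rot': array([  94.97018022,   89.9058503 , -105.1915747 ]), 'contact_force': array([-0.59238644,  0.6540548 ,  0.4275978 ]), 'moment': array([0.05486033, 0.01928491, 0.0194814 ]), 'gripper_width': 0.08746029459967603} 0.0188
scene [ 0.97730813 -0.1494011   0.99324523] [-0.47212274  0.1592856  -0.86702262] [373.85225838   0.         254.4588631 ]
top [0.32542926 0.01846282 1.41222738] [ 0.11443959 -0.01594824 -0.99330219] [447.85363826   0.         256.20207862]
wrist [0.30809628 0.6069556  0.38394602] [-0.27533745  0.09956571 -0.95617779] [300.10447116   0.         259.71883932]
```

View pics/scene0.png

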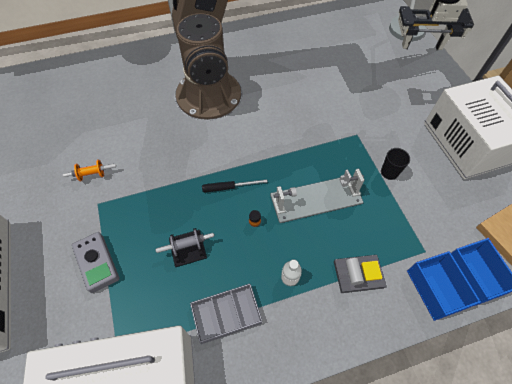

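View pics/top0.png

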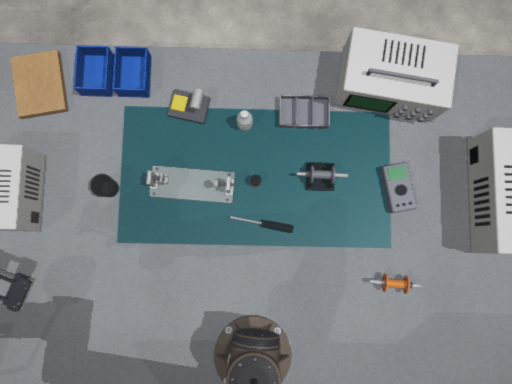

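View pics/wrist0.png

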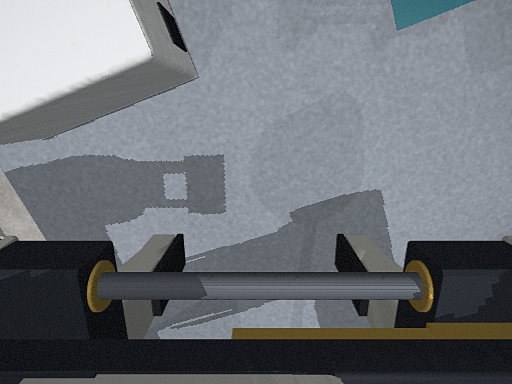

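Run:
```python
from h import *
z=np.load('pics/top0.npz');P=z['P'];px=z['px']
for (u,v) in [(321,176),(321,174),(298,174),(346,176),(165,179),(152,178),(215,183),(229,184),(193,190),(152,169),(234,199),(257,181),(245,120),(105,187)]:
    print((u,v),P[v,u].round(4))
a=cv2.resize(px[150:215,285:360],None,fx=8,fy=8,interpolation=cv2.INTER_NEAREST);cv2.imwrite('pics/t_cr.png',a)
a=cv2.resize(px[155:215,140:245],None,fx=7,fy=7,interpolation=cv2.INTER_NEAREST);cv2.imwrite('pics/t_st.png',a)
z=np.load('pics/scene0.npz');px=z['px']
a=cv2.resize(px[160:230,262:372],None,fx=7,fy=7,interpolation=cv2.INTER_NEAREST);cv2.imwrite('pics/s_st.png',a)
```

```text
(321, 176) [ 0.5439 -0.2018  0.0525]
(321, 174) [ 0.5495 -0.2012  0.0561]
(298, 174) [ 0.5494 -0.1314  0.0475]
(346, 176) [ 0.5466 -0.2806  0.0457]
(165, 179) [0.5213 0.2725 0.0727]
(152, 178) [0.5223 0.3097 0.0814]
(215, 183) [0.5102 0.1206 0.0881]
(229, 184) [0.5067 0.0784 0.0985]
(193, 190) [0.498  0.1958 0.005 ]
(152, 169) [0.5613 0.3263 0.0116]
(234, 199) [0.4724 0.0658 0.0027]
(257, 181) [ 0.5248 -0.0051  0.0476]
(245, 120) [0.7073 0.0355 0.08  ]
(105, 187) [0.502  0.4731 0.0034]
```

View pics/t_cr.png

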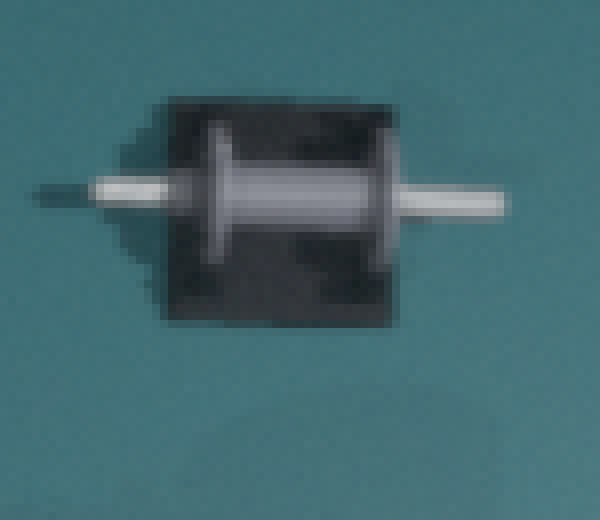

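View pics/t_st.png

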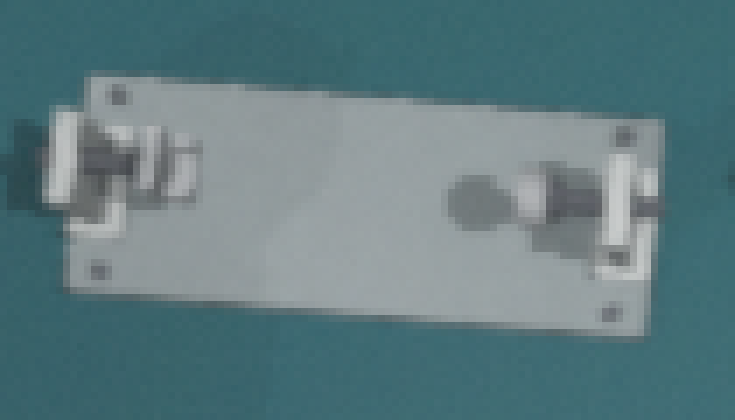

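View pics/s_st.png

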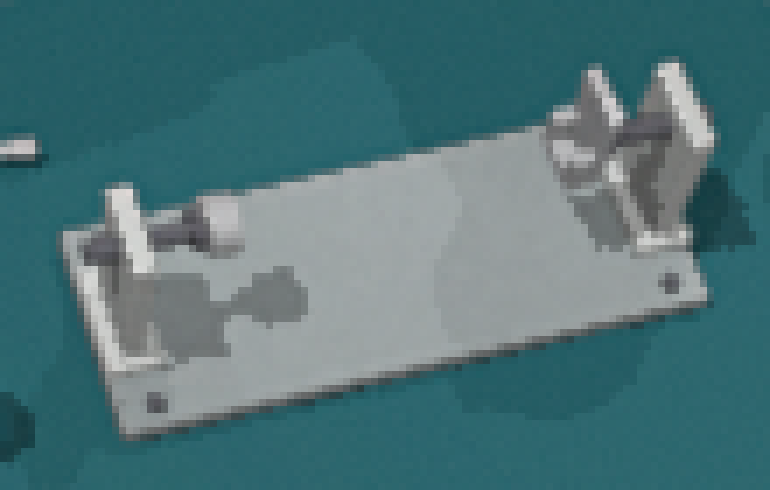

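```bash
cat >> h.py <<'E'
def tool():
    s=r.get_state(); return np.array(s['tcp_pos']),R.from_euler('xyz',s['eef_rot'],degrees=True).as_matrix(),s
def target(pos,ydir,xdir=(0,0,-1)):
    # ydir horizontal jaw direction; choose sign nearest
    p,M,s=tool(); x=np.array(xdir,float); x/=np.linalg.norm(x)
    y=np.array([*ydir,0.] if len(ydir)==2 else ydir); y=y-x*(x@y); y/=np.linalg.norm(y)
    for sg in(1,-1):
        T=np.stack([x,sg*y,np.cross(x,sg*y)],1)
        d=M.T@(np.array(pos)-p); rv=R.from_matrix(M.T@T).as_rotvec(degrees=True)
        print('sg',sg,'t(m)',d.round(4),'a(deg)',rv.round(2))
E
python3 - <<'E'
from h import *
p,M,s=tool(); print(M.round(3))
z=np.load('pics/top0.npz');P=z['P'];px=z['px'];K,Rw,o=z['K'],z['Rw'],z['o']
def pp(x0,y0,f,U,V,h): return onplane(x0+U/f-.5,y0+V/f-.5,h,K,Rw,o)
a=pp(285,150,8,92,192,.0436);b=pp(285,150,8,506,204,.0436);print('reel tips',a,b,(a+b)/2,np.linalg.norm(a-b))
q=[pp(140,155,7,U,V,.012) for U,V in((90,76),(664,122),(645,336),(67,290))];print(np.array(q).round(4),np.mean(q,0),np.linalg.norm(q[0]-q[1]),np.linalg.norm(q[1]-q[2]),np.linalg.norm(q[2]-q[3]))
y=((q[0]+q[3])-(q[1]+q[2]))/2;y/=np.linalg.norm(y);print('stand y',y)
ry=(a-b)/np.linalg.norm(a-b);print('reel y',ry)
m=(a+b)/2
target([m[0],m[1],.2],[ry[1],-ry[0]])
E
```

```text
[[-0.    -0.345 -0.939]
 [-0.001 -0.939  0.345]
 [-1.     0.001 -0.   ]]
reel tips [ 0.55146698 -0.12558514  0.0436    ] [ 0.55023961 -0.28650045  0.0436    ] [ 0.5508533  -0.20604279  0.0436    ] 0.16091998885811573
[[0.5729 0.3256 0.012 ]
 [0.5575 0.0664 0.012 ]
 [0.4602 0.0726 0.012 ]
 [0.4756 0.3315 0.012 ]] [0.51653513 0.19903637 0.012     ] 0.25966205921604474 0.09748246769901367 0.2593831410312038
stand y [0.0592827  0.99824123 0.        ]
reel y [0.00762718 0.99997091 0.        ]
sg 1 t(m) [ 0.0268  0.6781 -0.5881] a(deg) [-1.0973e+02  6.0000e-02 -6.0000e-02]
sg -1 t(m) [ 0.0268  0.6781 -0.5881] a(deg) [ 7.027e+01 -5.000e-02 -6.000e-02]
```

```bash
python3 -m creep '[{"ax":6,"tx":-0.004,"ty":0.02,"tz":-0.025},{"ax":14,"tx":-0.008,"ty":0.047,"tz":-0.06},{"ax":22,"tx":-0.015,"ty":0.075,"tz":-0.096},{"ax":30,"tx":-0.02,"ty":0.103,"tz":-0.132},{"ax":38,"tx":-0.024,"ty":0.131,"tz":-0.168}]'
python3 - <<'E'
from h import *
target([.516,.199,.25],[0.998,-.0593])
E
```

```text
sg 1 t(m) [-0.0237  0.31   -0.4158] a(deg) [-1.0676e+02  6.0000e-02 -6.0000e-02]
sg -1 t(m) [-0.0237  0.31   -0.4158] a(deg) [ 7.324e+01 -5.000e-02 -6.000e-02]invalid input
```

```bash
python3 -m creep '[{"ax":6,"ay":0,"az":0,"tx":-0.004,"ty":0.02,"tz":-0.025,"fingers":0.087},{"ax":14,"ay":0,"az":0,"tx":-0.008,"ty":0.047,"tz":-0.06,"fingers":0.087},{"ax":22,"ay":0,"az":0,"tx":-0.015,"ty":0.075,"tz":-0.096,"fingers":0.087},{"ax":30,"ay":0,"az":0,"tx":-0.02,"ty":0.103,"tz":-0.132,"fingers":0.087},{"ax":38,"ay":0,"az":0,"tx":-0.024,"ty":0.131,"tz":-0.168,"fingers":0.087}]'
python3 - <<'E'
from h import *
target([.516,.199,.25],[0.998,-.0593])
E
```

```text
time_s: 0.65
tcp_pos: [0.3458, 0.4511, 0.2507]
eef_rot: [166.5, 90.0, -71.9]
contact_force: [1.5, -0.0, -0.6]
gripper_width: 0.0871
sg 1 t(m) [ 0.0007 -0.0132 -0.3039] a(deg) [-145.06   -0.     -0.  ]
sg -1 t(m) [ 0.0007 -0.0132 -0.3039] a(deg) [34.94 -0.    0.  ]
```

```bash
python3 -m creep '[{"ax":8,"ay":0,"az":0,"tx":0,"ty":-0.002,"tz":-0.046,"fingers":0.087},{"ax":16,"ay":0,"az":0,"tx":0,"ty":-0.004,"tz":-0.092,"fingers":0.087},{"ax":24,"ay":0,"az":0,"tx":0,"ty":-0.006,"tz":-0.138,"fingers":0.087},{"ax":31,"ay":0,"az":0,"tx":0,"ty":-0.009,"tz":-0.184,"fingers":0.087},{"ax":35,"ay":0,"az":0,"tx":0,"ty":-0.013,"tz":-0.22,"fingers":0.087}]'
python3 - <<'E'
from h import *
target([.516,.199,.25],[0.998,-.0593])
c,K,Rw,o=cap('wrist','w1.png')
np.savez('pics/w1.npz',P=cloud(c,K,Rw,o),px=c['pixels'],K=K,Rw=Rw,o=o)
E
```

```text
time_s: 1.15
tcp_pos: [0.473, 0.2705, 0.2507]
eef_rot: [20.4, 90.0, 107.0]
contact_force: [0.6, 0.4, 0.9]
gripper_width: 0.087
sg 1 t(m) [ 0.0007 -0.0472 -0.0688] a(deg) [ 1.7994e+02 -0.0000e+00 -1.0000e-02]
sg -1 t(m) [ 0.0007 -0.0472 -0.0688] a(deg) [-0.06  0.   -0.  ]
```

View pics/w1.png

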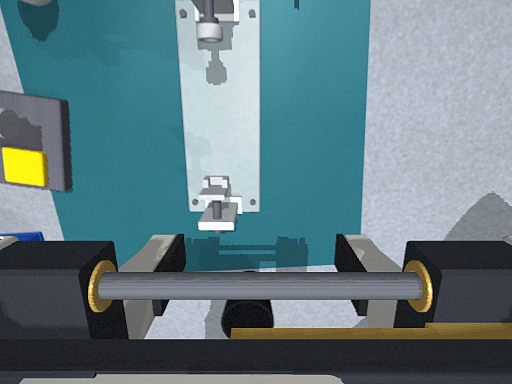

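```bash
python3 -m creep '[{"ax":0,"ay":0,"az":0,"tx":0,"ty":-0.02,"tz":-0.02,"fingers":0.087},{"ax":0,"ay":0,"az":0,"tx":0,"ty":-0.04,"tz":-0.04,"fingers":0.087},{"ax":0,"ay":0,"az":0,"tx":0,"ty":-0.047,"tz":-0.049,"fingers":0.087},{"ax":0,"ay":0,"az":0,"tx":0,"ty":-0.047,"tz":-0.049,"fingers":0.087},{"ax":0,"ay":0,"az":0,"tx":0,"ty":-0.047,"tz":-0.049,"fingers":0.087}]'
python3 - <<'E'
from h import *
c,K,Rw,o=cap('wrist','w2.png')
np.savez('pics/w2.npz',P=cloud(c,K,Rw,o),px=c['pixels'],K=K,Rw=Rw,o=o)
cv2.imwrite('pics/w2z.png',cv2.resize(c['pixels'][0:260,150:350],None,fx=3,fy=2.3,interpolation=cv2.INTER_NEAREST))
E
```

```text
time_s: 1.7
tcp_pos: [0.5162, 0.2213, 0.2504]
eef_rot: [96.7, 90.0, -176.5]
contact_force: [0.3, 1.0, -0.4]
gripper_width: 0.087
```

View pics/w2z.png

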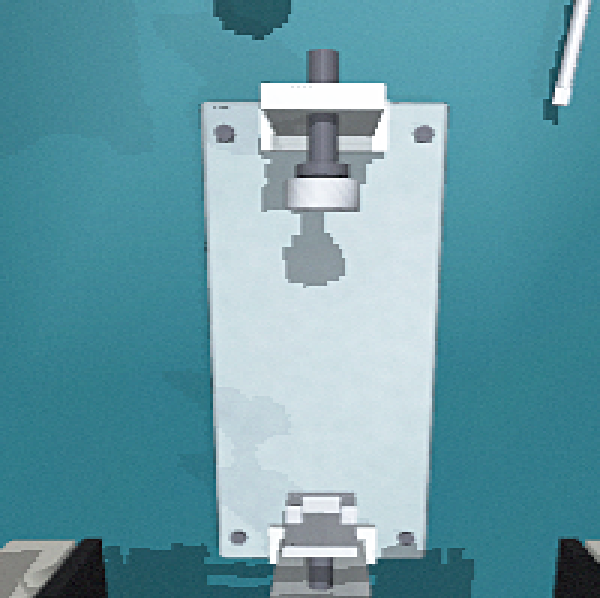

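```bash
cat > st.py <<'E'
from h import *
z=np.load('pics/w2.npz');P=z['P'];px=z['px'];K,Rw,o=z['K'],z['Rw'],z['o']
hsv=cv2.cvtColor(px,cv2.COLOR_BGR2HSV)
f=lambda U,V,h:onplane(150+U/3-.5,V/2.3-.5,h,K,Rw,o)
q=np.array([f(*a,.012) for a in((202,102),(448,103),(425,557),(219,557))])
print(q.round(4),q.mean(0),[np.linalg.norm(q[i]-q[(i+1)%4]).round(4) for i in range(4)])
y=(q[2]+q[3]-q[0]-q[1]);y/=np.linalg.norm(y);print('y',y)
ctr=q.mean(0)
# from cloud: heights
S=np.array([[y[1],-y[0],0],y,[0,0,1]])
Q=(P-[ctr[0],ctr[1],0])@S.T
for nm,(lo,hi) in {'round':(-.14,-.05),'open':(.05,.14)}.items():
    m=(Q[...,2]>.03)&(Q[...,2]<.13)&(abs(Q[...,0])<.05)&(Q[...,1]>lo)&(Q[...,1]<hi)
    q=Q[m]; 
    for yb in np.arange(lo,hi,.004):
        s=q[(q[:,1]>=yb)&(q[:,1]<yb+.004)]
        if len(s): print(nm,round(yb,3),len(s),'x',s[:,0].min().round(4),s[:,0].max().round(4),'z',s[:,2].min().round(3),s[:,2].max().round(4))
v=np.array([[0]]);
E
python3 st.py
python3 - <<'E'
from h import *
z=np.load('pics/top0.npz')
E
```

```text
[[0.56   0.0696 0.012 ]
 [0.4622 0.0756 0.012 ]
 [0.4779 0.3335 0.012 ]
 [0.5771 0.328  0.012 ]] [0.51928967 0.20167306 0.012     ] [np.float64(0.098), np.float64(0.2584), np.float64(0.0994), np.float64(0.2589)]
y [0.06333508 0.99799232 0.        ]
round -0.14 10 x -0.0044 0.0053 z 0.081 0.0854
round -0.136 51 x -0.0045 0.0053 z 0.079 0.0863
round -0.132 49 x -0.0045 0.0053 z 0.08 0.0864
round -0.128 48 x -0.0045 0.0053 z 0.079 0.0865
round -0.124 118 x -0.0197 0.0201 z 0.087 0.0946
round -0.12 188 x -0.0198 0.0203 z 0.091 0.0957
round -0.116 487 x -0.0195 0.0202 z 0.03 0.0952
round -0.112 42 x -0.0047 0.0042 z 0.08 0.0862
round -0.108 46 x -0.0047 0.0042 z 0.08 0.0866
round -0.104 37 x -0.0038 0.0042 z 0.081 0.0863
round -0.1 37 x -0.0038 0.0042 z 0.082 0.0865
round -0.096 37 x -0.0079 0.0082 z 0.082 0.0895
round -0.092 79 x -0.0079 0.0082 z 0.083 0.0897
round -0.088 88 x -0.012 0.0123 z 0.081 0.0941
round -0.084 105 x -0.012 0.0124 z 0.082 0.0942
round -0.08 104 x -0.0122 0.0123 z 0.082 0.0944
round -0.076 86 x -0.0122 0.0124 z 0.07 0.0941
open 0.062 50 x -0.0133 0.0135 z 0.068 0.0875
open 0.066 114 x -0.0134 0.0132 z 0.067 0.089
open 0.07 74 x -0.0134 0.0132 z 0.071 0.0883
open 0.074 385 x -0.0135 0.0135 z 0.072 0.1162
open 0.078 47 x -0.0127 0.013 z 0.114 0.1165
open 0.094 20 x -0.0043 0.004 z 0.083 0.0875
open 0.098 24 x -0.0043 0.004 z 0.082 0.0861
open 0.102 26 x -0.0044 0.004 z 0.081 0.086
open 0.106 23 x -0.0044 0.004 z 0.082 0.086
open 0.11 463 x -0.0198 0.0199 z 0.03 0.0944
open 0.114 146 x -0.0199 0.02 z 0.032 0.0944
open 0.118 104 x -0.0199 0.0192 z 0.091 0.0948
open 0.122 25 x -0.0175 0.0192 z 0.092 0.0937
open 0.126 11 x -0.0033 0.004 z 0.084 0.0855
open 0.13 4 x -0.0046 0.004 z 0.081 0.0842
```

Run:
```python
from h import *
exec(open('st.py').read().split("for nm")[0])
for nm,m in {'plate':(Q[...,2]>.112)&(Q[...,2]<.12)&(abs(Q[...,0])<.012)&(Q[...,1]>.05)&(Q[...,1]<.1),'cup':(Q[...,2]>.093)&(Q[...,2]<.097)&(abs(Q[...,0])<.003)&(Q[...,1]>-.1)&(Q[...,1]<-.05),'trough':(Q[...,2]>.083)&(Q[...,2]<.09)&(abs(Q[...,0])<.013)&(abs(Q[...,0])>.009)&(Q[...,1]>.05)&(Q[...,1]<.085)}.items():
    print(nm,np.percentile(Q[m][:,1],[0,5,50,95,100]).round(4))
target([.551,-.19,.25],[1,-.0076])
```

```text
[[0.56   0.0696 0.012 ]
 [0.4622 0.0756 0.012 ]
 [0.4779 0.3335 0.012 ]
 [0.5771 0.328  0.012 ]] [0.51928967 0.20167306 0.012     ] [np.float64(0.098), np.float64(0.2584), np.float64(0.0994), np.float64(0.2589)]
y [0.06333508 0.99799232 0.        ]
plate [0.0741 0.0746 0.0769 0.0796 0.0801]
cup [-0.0859 -0.0853 -0.0808 -0.0762 -0.0757]
trough [0.0656 0.0658 0.0701 0.075  0.0757]
sg 1 t(m) [ 4.000e-04 -5.740e-02 -4.091e-01] a(deg) [ 1.7729e+02 -2.0000e-02 -1.0000e-02]
sg -1 t(m) [ 4.000e-04 -5.740e-02 -4.091e-01] a(deg) [-2.71  0.01 -0.01]
```

```bash
python3 -m creep '[{"ax":0,"ay":0,"az":0,"tx":0,"ty":-0.006,"tz":-0.045,"fingers":0.087},{"ax":1,"ay":0,"az":0,"tx":0,"ty":-0.012,"tz":-0.092,"fingers":0.087},{"ax":2,"ay":0,"az":0,"tx":0,"ty":-0.018,"tz":-0.14,"fingers":0.087},{"ax":3,"ay":0,"az":0,"tx":0,"ty":-0.024,"tz":-0.188,"fingers":0.087},{"ax":3.5,"ay":0,"az":0,"tx":0,"ty":-0.03,"tz":-0.236,"fingers":0.087}]'
python3 - <<'E'
from h import *
target([.551,-.19,.25],[1,-.0076])
E
```

```text
time_s: 2.25
tcp_pos: [0.5332, -0.0167, 0.251]
eef_rot: [-58.7, 89.9, 24.7]
contact_force: [1.3, 0.3, 0.8]
gripper_width: 0.0873
sg 1 t(m) [ 0.0009 -0.0376 -0.1701] a(deg) [ 1.7386e+02  7.0000e-02 -4.0000e-02]
sg -1 t(m) [ 0.0009 -0.0376 -0.1701] a(deg) [-6.14  0.02  0.05]
```

```bash
python3 -m creep '[{"ax":-2,"ay":0,"az":0,"tx":0,"ty":-0.01,"tz":-0.045,"fingers":0.087},{"ax":-4,"ay":0,"az":0,"tx":0,"ty":-0.02,"tz":-0.09,"fingers":0.087},{"ax":-6,"ay":0,"az":0,"tx":0,"ty":-0.03,"tz":-0.13,"fingers":0.087},{"ax":-6,"ay":0,"az":0,"tx":0,"ty":-0.035,"tz":-0.15,"fingers":0.087},{"ax":-6,"ay":0,"az":0,"tx":0,"ty":-0.035,"tz":-0.15,"fingers":0.087}]'
python3 - <<'E'
from h import *
target([.551,-.19,.25],[1,-.0076])
c,K,Rw,o=cap('wrist','w3.png')
np.savez('pics/w3.npz',P=cloud(c,K,Rw,o),px=c['pixels'],K=K,Rw=Rw,o=o)
cv2.imwrite('pics/w3z.png',cv2.resize(c['pixels'][0:260,150:350],None,fx=3,fy=2.3,interpolation=cv2.INTER_NEAREST))
E
```

```text
time_s: 2.75
tcp_pos: [0.5509, -0.1705, 0.2502]
eef_rot: [106.3, 90.0, -164.5]
contact_force: [0.2, -0.2, 0.1]
gripper_width: 0.0866
sg 1 t(m) [ 0.0002 -0.0003 -0.0195] a(deg) [ 1.7967e+02 -5.0000e-02  1.0000e-02]
sg -1 t(m) [ 0.0002 -0.0003 -0.0195] a(deg) [-0.33 -0.01 -0.03]
```

View pics/w3z.png

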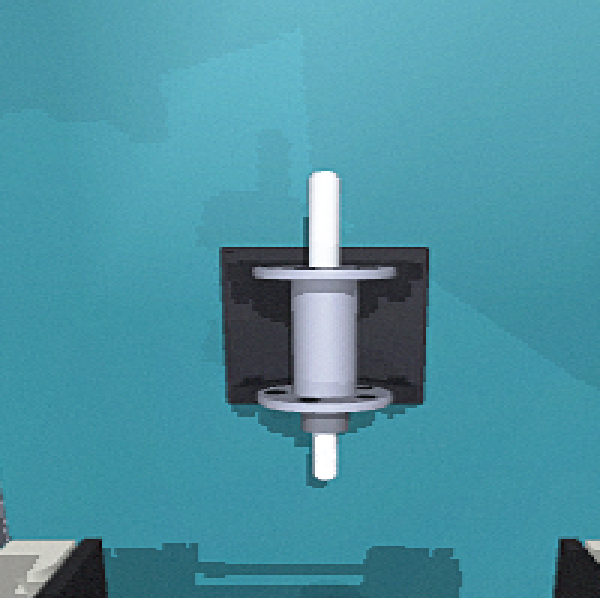

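Run:
```python
from h import *
z=np.load('pics/w3.npz');P=z['P'];K,Rw,o=z['K'],z['Rw'],z['o']
f=lambda U,V,h:onplane(150+U/3-.5,V/2.3-.5,h,K,Rw,o)
print('plain end',f(324,171,.0436),'sprung end',f(325,481,.0436))
m=(P[...,2]>.03)&(P[...,2]<.08)&(abs(P[...,0]-.55)<.05)&(P[...,1]<-.1)&(P[...,1]>-.31)
q=P[m];
for yb in np.arange(-.3,-.11,.006):
    s=q[(q[:,1]>=yb)&(q[:,1]<yb+.006)]
    if len(s)>2: print(round(yb,3),len(s),'x',s[:,0].min().round(4),s[:,0].max().round(4),'mid',((s[:,0].min()+s[:,0].max())/2).round(4),'ztop',np.percentile(s[:,2],95).round(4))
s=q[:,1]; print('y range',s.min(),s.max())
```

```text
plain end [ 0.55281747 -0.28337821  0.0436    ] sprung end [ 0.55491409 -0.12241051  0.0436    ]
-0.288 6 x 0.55 0.5556 mid 0.5528 ztop 0.048
-0.282 57 x 0.5478 0.558 mid 0.5529 ztop 0.0503
-0.276 60 x 0.5478 0.5581 mid 0.553 ztop 0.0502
-0.27 49 x 0.5479 0.5582 mid 0.5531 ztop 0.0505
-0.264 60 x 0.548 0.5583 mid 0.5532 ztop 0.0501
-0.258 52 x 0.548 0.5585 mid 0.5533 ztop 0.0502
-0.252 58 x 0.5481 0.5586 mid 0.5533 ztop 0.05
-0.246 53 x 0.5482 0.59 mid 0.5691 ztop 0.0499
-0.24 346 x 0.5142 0.5931 mid 0.5536 ztop 0.0715
-0.234 163 x 0.5142 0.5934 mid 0.5538 ztop 0.0698
-0.228 126 x 0.5414 0.5661 mid 0.5537 ztop 0.057
-0.222 113 x 0.5414 0.5663 mid 0.5538 ztop 0.0567
-0.216 111 x 0.5414 0.5664 mid 0.5539 ztop 0.0573
-0.21 117 x 0.5414 0.5666 mid 0.554 ztop 0.0571
-0.204 115 x 0.5415 0.5668 mid 0.5541 ztop 0.0571
-0.198 108 x 0.5415 0.5669 mid 0.5542 ztop 0.0571
-0.192 109 x 0.5415 0.5671 mid 0.5543 ztop 0.0571
-0.186 109 x 0.5416 0.5673 mid 0.5544 ztop 0.0571
-0.18 131 x 0.516 0.5934 mid 0.5547 ztop 0.0574
-0.174 464 x 0.5159 0.5937 mid 0.5548 ztop 0.0711
-0.168 51 x 0.5157 0.5937 mid 0.5547 ztop 0.0542
-0.162 75 x 0.5454 0.5641 mid 0.5548 ztop 0.0545
-0.156 47 x 0.5455 0.5642 mid 0.5548 ztop 0.0536
-0.15 37 x 0.5505 0.5594 mid 0.5549 ztop 0.0498
-0.144 38 x 0.5506 0.5595 mid 0.555 ztop 0.0489
-0.138 36 x 0.5507 0.5596 mid 0.5551 ztop 0.0496
-0.132 34 x 0.5507 0.5597 mid 0.5552 ztop 0.0491
-0.126 5 x 0.5521 0.5585 mid 0.5553 ztop 0.0475
y range -0.2829961817124088 -0.12434095541800744
```

Run:
```python
from h import *
z=np.load('pics/w3.npz');P=z['P'];px=z['px']
p,M,s=tool()
T=(P-p)@M   # tool coords
m=(abs(T[...,0])<.03)&(abs(T[...,2])<.02)
q=T[m]
for a in (-.025,-.02,-.015,-.01,-.005):
    s_=q[(q[:,0]>a)&(q[:,0]<a+.005)]
    L=s_[s_[:,1]<0];Rr=s_[s_[:,1]>0]
    if len(L) and len(Rr): print(a,len(L),len(Rr),L[:,1].max().round(4),Rr[:,1].min().round(4),'z',L[:,2].min().round(4),L[:,2].max().round(4))
print(q[:,0].max() if len(q) else None)
target([.5541,-.2033,.10],[1,-.0150])
target([.5541,-.2033,.0248],[1,-.0150])
```

```text
-0.025 245 247 -0.0443 0.042 z -0.0121 0.0018
-0.02 222 220 -0.0442 0.0421 z -0.0122 0.0047
-0.015 204 206 -0.0444 0.0421 z -0.0121 0.0077
-0.01 199 193 -0.0443 0.0421 z -0.012 0.0094
-0.005 113 118 -0.0444 0.0421 z -0.0114 0.0093
0.0005886057452839492
sg 1 t(m) [ 0.1503 -0.0038 -0.0339] a(deg) [-1.7987e+02  4.0000e-02  1.0000e-02]
sg -1 t(m) [ 0.1503 -0.0038 -0.0339] a(deg) [ 0.13  0.01 -0.03]
sg 1 t(m) [ 0.2255 -0.0038 -0.0339] a(deg) [-1.7987e+02  4.0000e-02  1.0000e-02]
sg -1 t(m) [ 0.2255 -0.0038 -0.0339] a(deg) [ 0.13  0.01 -0.03]
```

```bash
python3 -m creep '[{"ax":0,"ay":0,"az":0,"tx":0.03,"ty":0,"tz":-0.012,"fingers":0.087},{"ax":0,"ay":0,"az":0,"tx":0.07,"ty":-0.001,"tz":-0.024,"fingers":0.087},{"ax":0,"ay":0,"az":0,"tx":0.11,"ty":-0.002,"tz":-0.034,"fingers":0.087},{"ax":0,"ay":0,"az":0,"tx":0.14,"ty":-0.002,"tz":-0.034,"fingers":0.087},{"ax":0,"ay":0,"az":0,"tx":0.15,"ty":-0.002,"tz":-0.034,"fingers":0.087}]'
cat >> h.py <<'E'
def inhand(save):
    p,M,s=tool(); c,K,Rw,o=cap('wrist',save); P=cloud(c,K,Rw,o); T=(P-p)@M
    return T,c['pixels'],p,M
E
python3 - <<'E'
from h import *
T,px,p,M=inhand('w4.png'); print(p)
m=(T[...,0]>.03)&(T[...,0]<.075)&(abs(T[...,1])<.035)&(abs(T[...,2])<.1)
q=T[m]
for a in np.arange(-.1,.1,.01):
    s=q[(q[:,2]>a)&(q[:,2]<a+.01)]
    if len(s)>3: print(a.round(3),len(s),s[:,1].min().round(4),s[:,1].max().round(4),((s[:,1].min()+s[:,1].max())/2).round(4),'x',s[:,0].min().round(4))
E
```

```text
time_s: 3.3
tcp_pos: [0.5506, -0.2015, 0.0974]
eef_rot: [80.8, 89.7, 170.2]
contact_force: [0.0, 1.0, -0.5]
gripper_width: 0.087
[ 0.55056235 -0.20146991  0.09743211]
-0.09 28 -0.0081 0.0013 -0.0034 x 0.0478
-0.08 264 -0.0089 0.002 -0.0034 x 0.0463
-0.07 254 -0.009 0.002 -0.0035 x 0.0464
-0.06 250 -0.0091 0.0021 -0.0035 x 0.0464
-0.05 240 -0.0093 0.0021 -0.0036 x 0.0466
-0.04 1412 -0.035 0.0347 -0.0001 x 0.03
-0.03 380 -0.0332 0.0349 0.0009 x 0.0391
-0.02 465 -0.0162 0.0088 -0.0037 x 0.0398
-0.01 459 -0.0165 0.0089 -0.0038 x 0.0394
-0.0 437 -0.0165 0.0091 -0.0037 x 0.0396
0.01 414 -0.0159 0.0093 -0.0033 x 0.0396
0.02 1776 -0.0349 0.035 0.0 x 0.03
0.03 222 -0.0349 0.0346 -0.0002 x 0.03
0.07 47 -0.0081 0.0009 -0.0036 x 0.048
```

View pics/w4.png

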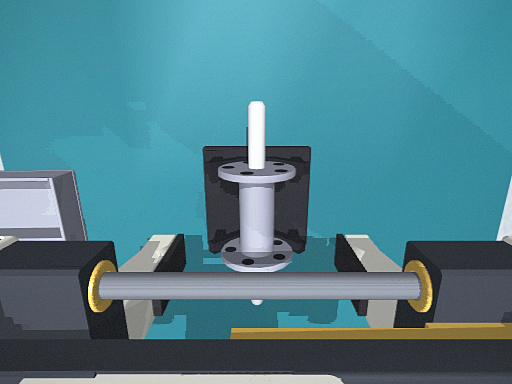

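```bash
python3 -m creep '[{"ax":0,"ay":0,"az":0,"tx":0.02,"ty":-0.001,"tz":-0.001,"fingers":0.087},{"ax":0,"ay":0,"az":0,"tx":0.05,"ty":-0.001,"tz":-0.001,"fingers":0.087},{"ax":0,"ay":0,"az":0,"tx":0.068,"ty":-0.001,"tz":-0.001,"fingers":0.087},{"ax":0,"ay":0,"az":0,"tx":0.074,"ty":-0.001,"tz":-0.001,"fingers":0.087},{"ax":0,"ay":0,"az":0,"tx":0.074,"ty":-0.001,"tz":-0.001,"fingers":0.087}]'
python3 - <<'E'
from h import *
T,px,p,M=inhand('w5.png'); print(p,M.round(4)[:,0])
m=(T[...,0]>-.045)&(T[...,0]<.0)&(abs(T[...,1])<.025)&(abs(T[...,2])<.1)
q=T[m]
for a in np.arange(-.1,.1,.01):
    s=q[(q[:,2]>a)&(q[:,2]<a+.01)]
    if len(s)>3: print(a.round(3),len(s),s[:,1].min().round(4),s[:,1].max().round(4),((s[:,1].min()+s[:,1].max())/2).round(4),'x',s[:,0].min().round(4))
E
```

```text
time_s: 3.85
tcp_pos: [0.5542, -0.2035, 0.0273]
eef_rot: [-116.5, 90.0, -27.1]
contact_force: [0.9, 0.6, 0.6]
gripper_width: 0.087
[ 0.554194   -0.20352177  0.0273375 ] [ 5.e-04 -3.e-04 -1.e+00]
-0.08 564 -0.0053 0.0067 0.0007 x -0.0236
-0.07 566 -0.0049 0.0067 0.0009 x -0.0235
-0.06 536 -0.005 0.0065 0.0007 x -0.0236
-0.05 508 -0.0051 0.0066 0.0007 x -0.024
-0.04 3705 -0.025 0.025 0.0 x -0.045
-0.03 337 -0.0212 0.0245 0.0016 x -0.0445
-0.02 934 -0.0119 0.013 0.0006 x -0.0306
-0.01 834 -0.0121 0.0133 0.0006 x -0.0303
-0.0 53 -0.0124 0.0128 0.0002 x -0.0262
0.01 307 -0.0108 0.0114 0.0003 x -0.0304
0.02 924 -0.0245 0.0248 0.0002 x -0.0366
0.03 1456 -0.025 0.025 -0.0 x -0.0377
```

View pics/w5.png

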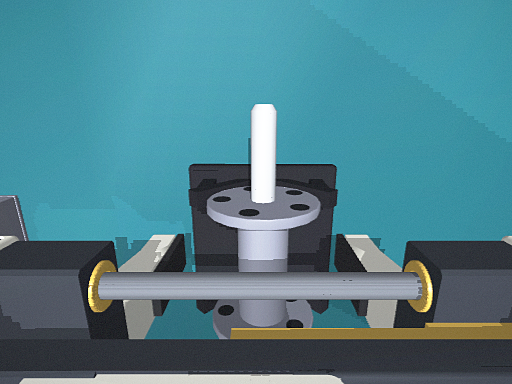

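```bash
python3 -m creep '[{"ax":0,"ay":0,"az":0,"tx":0.002,"ty":0.0018,"tz":0,"fingers":0.06},{"ax":0,"ay":0,"az":0,"tx":0.002,"ty":0.0018,"tz":0,"fingers":0.035},{"ax":0,"ay":0,"az":0,"tx":0.002,"ty":0.0018,"tz":0,"fingers":0.015},{"ax":0,"ay":0,"az":0,"tx":0.002,"ty":0.0018,"tz":0,"fingers":0.015},{"ax":0,"ay":0,"az":0,"tx":0.002,"ty":0.0018,"tz":0,"fingers":0.015}]' 5
python3 -c "
from h import *
for i in range(2):
    s=r.get_state();print(s['tcp_pos'],s['contact_force'],s['moment'],s['gripper_width'])"
```

```text
time_s: 4.4
tcp_pos: [0.5517, -0.2042, 0.0248]
eef_rot: [-92.1, 90.0, -2.8]
contact_force: [0.7, -0.1, -0.9]
gripper_width: 0.0528
[ 0.5517405  -0.20419586  0.0247956 ] [ 0.73607488 -0.12989284 -0.90350801] [ 0.08564801 -0.03043955 -0.04269503] 0.052819720815697094
[ 0.5517405  -0.20419586  0.0247956 ] [ 0.73607488 -0.12989284 -0.90350801] [ 0.08564801 -0.03043955 -0.04269503] 0.052819720815697094
```

```bash
python3 -m creep '[{"ax":0,"ay":0,"az":0,"tx":0,"ty":0,"tz":0,"fingers":0.015},{"ax":0,"ay":0,"az":0,"tx":0,"ty":0,"tz":0,"fingers":0.015},{"ax":0,"ay":0,"az":0,"tx":0,"ty":0,"tz":0,"fingers":0.015},{"ax":0,"ay":0,"az":0,"tx":0,"ty":0,"tz":0,"fingers":0.015},{"ax":0,"ay":0,"az":0,"tx":0,"ty":0,"tz":0,"fingers":0.015}]' 5
```

```text
time_s: 4.9
tcp_pos: [0.5526, -0.2042, 0.0248]
eef_rot: [-99.0, 89.9, -9.6]
contact_force: [3.1, 0.3, -1.0]
gripper_width: 0.0259
```

```bash
python3 -m creep '[{"ax":0,"ay":0,"az":0,"tx":0,"ty":-0.0008,"tz":0,"fingers":0.015},{"ax":0,"ay":0,"az":0,"tx":0,"ty":-0.0008,"tz":0,"fingers":0.015},{"ax":0,"ay":0,"az":0,"tx":0,"ty":-0.0008,"tz":0,"fingers":0.015},{"ax":0,"ay":0,"az":0,"tx":0,"ty":-0.0008,"tz":0,"fingers":0.015}]' 15
python3 -m creep '[{"ax":0,"ay":0,"az":0,"tx":0,"ty":0,"tz":0,"fingers":0.015},{"ax":0,"ay":0,"az":0,"tx":0,"ty":0,"tz":0,"fingers":0.015},{"ax":0,"ay":0,"az":0,"tx":-0.003,"ty":0,"tz":0,"fingers":0.015},{"ax":0,"ay":0,"az":0,"tx":-0.003,"ty":0,"tz":0,"fingers":0.015}]' 40
```

```text
time_s: 5.3
tcp_pos: [0.5527, -0.2042, 0.0247]
eef_rot: [-105.1, 90.0, -15.8]
contact_force: [2.4, -1.4, 1.9]
gripper_width: 0.0253
time_s: 5.7
tcp_pos: [0.5514, -0.204, 0.0273]
eef_rot: [77.5, 89.9, 166.9]
contact_force: [0.3, 0.8, -3.0]
gripper_width: 0.0251
```

```bash
python3 -m creep '[{"ax":0,"ay":0,"az":0,"tx":-0.02,"ty":0,"tz":0,"fingers":0.015},{"ax":0,"ay":0,"az":0,"tx":-0.05,"ty":0,"tz":0,"fingers":0.015},{"ax":0,"ay":0,"az":0,"tx":-0.085,"ty":0,"tz":0,"fingers":0.015},{"ax":0,"ay":0,"az":0,"tx":-0.115,"ty":0,"tz":0,"fingers":0.015},{"ax":0,"ay":0,"az":0,"tx":-0.13,"ty":0,"tz":0,"fingers":0.015}]'
python3 - <<'E'
from h import *
T,px,p,M=inhand('w6.png'); print(p,M.round(4))
np.savez('pics/w6.npz',T=T,px=px)
m=(T[...,0]>-.045)&(T[...,0]<.0)&(abs(T[...,1])<.025)&(abs(T[...,2])<.1)
q=T[m]
for a in np.arange(-.1,.1,.01):
    s=q[(q[:,2]>a)&(q[:,2]<a+.01)]
    if len(s)>3: print(a.round(3),len(s),s[:,1].min().round(4),s[:,1].max().round(4),((s[:,1].min()+s[:,1].max())/2).round(4),'x',s[:,0].min().round(4),'z',s[:,2].min().round(4))
E
```

```text
time_s: 6.2
tcp_pos: [0.5527, -0.2042, 0.1601]
eef_rot: [-94.4, 89.9, -5.0]
contact_force: [0.2, 0.2, -2.1]
gripper_width: 0.025
[ 0.55273673 -0.20418949  0.16013769] [[ 2.100e-03 -9.999e-01  1.140e-02]
 [-2.000e-04  1.140e-02  9.999e-01]
 [-1.000e+00 -2.100e-03 -2.000e-04]]
-0.08 532 -0.0066 0.0051 -0.0007 x -0.0263 z -0.0785
-0.07 603 -0.0067 0.0052 -0.0008 x -0.0268 z -0.07
-0.06 561 -0.0068 0.0049 -0.001 x -0.0268 z -0.0599
-0.05 524 -0.0064 0.005 -0.0007 x -0.0266 z -0.05
-0.04 3403 -0.0249 0.0249 -0.0 x -0.045 z -0.0399
-0.03 308 -0.0249 0.0237 -0.0006 x -0.0449 z -0.03
-0.02 1755 -0.025 0.025 -0.0 x -0.0446 z -0.02
-0.01 1697 -0.025 0.0248 -0.0001 x -0.043 z -0.01
-0.0 45 -0.0136 0.0136 -0.0 x -0.045 z 0.0001
0.01 476 -0.0136 0.0156 0.001 x -0.0444 z 0.01
0.02 750 -0.0137 0.012 -0.0008 x -0.0332 z 0.02
0.03 529 -0.0207 0.0187 -0.001 x -0.0304 z 0.03
```

View pics/w6.png

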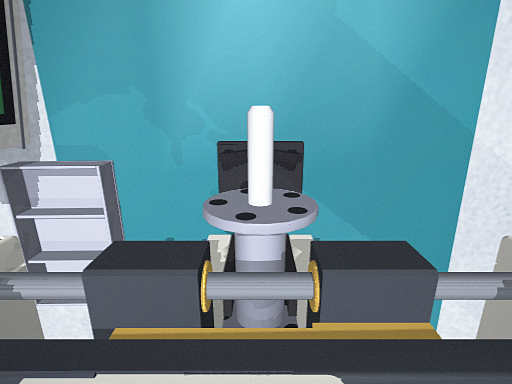

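Run:
```python
from h import *
target([.5164,.1758,.16],[.998,-.061])
```

```text
sg 1 t(m) [0.0013 0.0413 0.3798] a(deg) [-1.7713e+02 -3.8000e-01 -5.0000e-02]
sg -1 t(m) [0.0013 0.0413 0.3798] a(deg) [ 2.87 -0.03  0.25]
```

```bash
python3 -m creep '[{"ax":0,"ay":0,"az":0,"tx":0,"ty":0.002,"tz":0.02,"fingers":0.015},{"ax":0.5,"ay":0,"az":0,"tx":0,"ty":0.007,"tz":0.06,"fingers":0.015},{"ax":1,"ay":0,"az":0,"tx":0,"ty":0.011,"tz":0.1,"fingers":0.015},{"ax":1.5,"ay":0,"az":0,"tx":0,"ty":0.015,"tz":0.14,"fingers":0.015},{"ax":2,"ay":0,"az":0,"tx":0,"ty":0.02,"tz":0.18,"fingers":0.015}]'
python3 -m creep '[{"ax":0,"ay":0,"az":0,"tx":0,"ty":0.004,"tz":0.04,"fingers":0.015},{"ax":0.5,"ay":0,"az":0,"tx":0,"ty":0.007,"tz":0.08,"fingers":0.015},{"ax":0.9,"ay":0,"az":0,"tx":0,"ty":0.011,"tz":0.12,"fingers":0.015},{"ax":0.9,"ay":0,"az":0,"tx":0,"ty":0.013,"tz":0.15,"fingers":0.015},{"ax":0.9,"ay":0,"az":0,"tx":0,"ty":0.014,"tz":0.17,"fingers":0.015}]'
python3 - <<'E'
from h import *
target([.5164,.1758,.16],[.998,-.061])
E
```

```text
time_s: 6.75
tcp_pos: [0.5331, -0.0227, 0.1563]
eef_rot: [97.2, 89.9, -175.5]
contact_force: [0.3, 1.0, -2.0]
gripper_width: 0.0252
time_s: 7.25
tcp_pos: [0.5271, 0.1483, 0.1563]
eef_rot: [112.5, 89.9, -161.0]
contact_force: [0.6, -1.0, -1.7]
gripper_width: 0.0248
sg 1 t(m) [-0.0037  0.0124  0.0268] a(deg) [-1.7999e+02  1.8000e-01 -8.0000e-02]
sg -1 t(m) [-0.0037  0.0124  0.0268] a(deg) [ 0.01 -0.05 -0.12]
```

```bash
python3 -m creep '[{"ax":0,"ay":0,"az":0,"tx":0,"ty":0.006,"tz":0.012,"fingers":0.015},{"ax":0,"ay":0,"az":0,"tx":0,"ty":0.011,"tz":0.022,"fingers":0.015},{"ax":0,"ay":0,"az":0,"tx":0,"ty":0.0122,"tz":0.0265,"fingers":0.015},{"ax":0,"ay":0,"az":0,"tx":0,"ty":0.0122,"tz":0.0265,"fingers":0.015},{"ax":0,"ay":0,"az":0,"tx":0,"ty":0.0122,"tz":0.0265,"fingers":0.015}]'
python3 - <<'E'
from h import *
target([.5164,.1758,.16],[.998,-.061])
T,px,p,M=inhand('w7.png'); np.savez('pics/w7.npz',T=T,px=px)
def prof(m):
    q=T[m]
    for a in np.arange(-.13,-.03,.006):
        s=q[(q[:,2]>a)&(q[:,2]<a+.006)]
        if len(s)>3: print(a.round(3),len(s),s[:,1].min().round(4),s[:,1].max().round(4),((s[:,1].min()+s[:,1].max())/2).round(4),'x',s[:,0].min().round(4))
print('pin');prof((T[...,0]>-.035)&(T[...,0]<-.012)&(abs(T[...,1])<.02))
print('cup');prof((T[...,0]>.055)&(T[...,0]<.09)&(abs(T[...,1])<.03))
cv2.imwrite('pics/w7z.png',cv2.resize(px[0:260,150:350],None,fx=3,fy=2.3,interpolation=cv2.INTER_NEAREST))
c,K,Rw,o=cap('scene','s7.png');cv2.imwrite('pics/s7z.png',cv2.resize(c['pixels'][140:250,250:390],None,fx=5,fy=5,interpolation=cv2.INTER_NEAREST))
E
```

```text
time_s: 7.75
tcp_pos: [0.5178, 0.1731, 0.1576]
eef_rot: [138.4, 90.0, -135.2]
contact_force: [-0.3, 0.0, -2.9]
gripper_width: 0.025
sg 1 t(m) [-0.0024  0.0016  0.0026] a(deg) [ 1.7991e+02 -1.0000e-02  1.0000e-02]
sg -1 t(m) [-0.0024  0.0016  0.0026] a(deg) [-0.09 -0.01 -0.01]
pin
-0.082 135 -0.0059 0.0046 -0.0007 x -0.0261
-0.076 396 -0.0065 0.0052 -0.0007 x -0.0269
-0.07 368 -0.0066 0.0053 -0.0007 x -0.0267
-0.064 348 -0.0067 0.0048 -0.001 x -0.0269
-0.058 340 -0.0068 0.0049 -0.001 x -0.0264
-0.052 318 -0.0063 0.005 -0.0006 x -0.0274
-0.046 315 -0.0065 0.0051 -0.0007 x -0.0268
-0.04 481 -0.0199 0.0199 -0.0 x -0.0348
-0.034 964 -0.02 0.02 0.0 x -0.035
cup
-0.112 48 -0.0043 0.0051 0.0004 x 0.0712
-0.106 127 -0.0043 0.0051 0.0004 x 0.0711
-0.1 112 -0.0043 0.0052 0.0004 x 0.0713
-0.094 511 -0.0197 0.0197 0.0 x 0.0618
-0.088 415 -0.0197 0.0198 0.0 x 0.0618
-0.082 65 -0.0044 0.0045 0.0001 x 0.0718
-0.058 59 -0.0122 0.0124 0.0001 x 0.067
-0.052 53 -0.0123 0.0124 0.0001 x 0.0672
-0.046 5 -0.0115 0.0125 0.0005 x 0.0694
```

View pics/w7z.png

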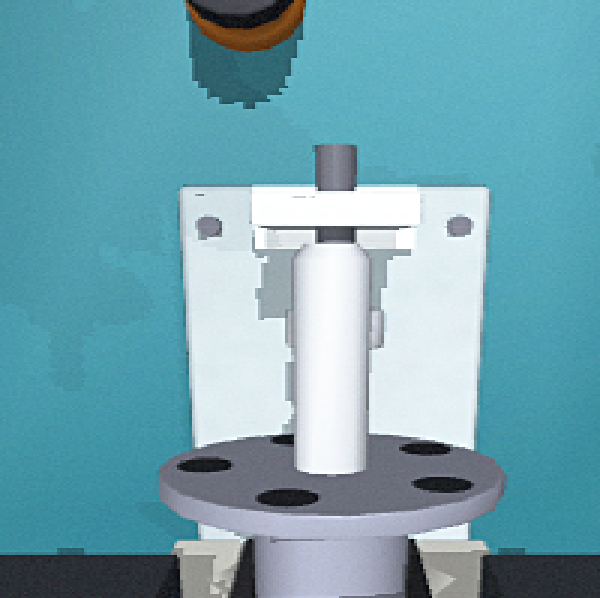

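View pics/s7z.png

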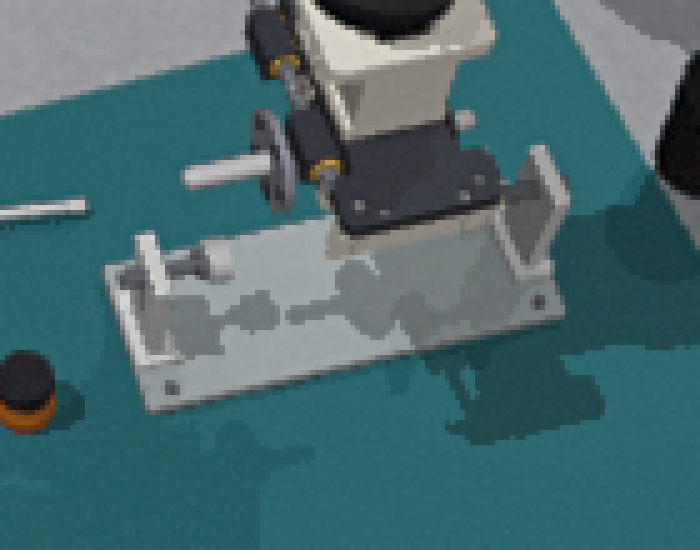

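```bash
python3 -m creep '[{"ax":0,"ay":0,"az":0,"tx":0.01,"ty":0.0015,"tz":0.004,"fingers":0.015},{"ax":0,"ay":0,"az":0,"tx":0.03,"ty":0.0015,"tz":0.008,"fingers":0.015},{"ax":0,"ay":0,"az":0,"tx":0.05,"ty":0.0015,"tz":0.008,"fingers":0.015},{"ax":0,"ay":0,"az":0,"tx":0.065,"ty":0.0015,"tz":0.008,"fingers":0.015},{"ax":0,"ay":0,"az":0,"tx":0.07,"ty":0.0015,"tz":0.008,"fingers":0.015}]'
python3 -m creep '[{"ax":0,"ay":0,"az":0,"tx":0,"ty":0,"tz":0,"fingers":0.015},{"ax":0,"ay":0,"az":0,"tx":0,"ty":0,"tz":0,"fingers":0.015}]'
python3 -m creep '[{"ax":0,"ay":0,"az":0,"tx":0,"ty":0,"tz":0,"fingers":0.015}]'
python3 - <<'E'
from h import *
target([.5164,.1758,.087],[.998,-.061])
T,px,p,M=inhand('w8.png');np.savez('pics/w8.npz',T=T,px=px)
def prof(m):
    q=T[m]
    for a in np.arange(-.13,-.03,.006):
        s=q[(q[:,2]>a)&(q[:,2]<a+.006)]
        if len(s)>3: print(a.round(3),len(s),s[:,1].min().round(4),s[:,1].max().round(4),((s[:,1].min()+s[:,1].max())/2).round(4),'x',s[:,0].min().round(4))
print('pin');prof((T[...,0]>-.035)&(T[...,0]<-.018)&(abs(T[...,1])<.02))
print('cup');prof((T[...,0]>-.012)&(T[...,0]<.03)&(abs(T[...,1])<.03))
cv2.imwrite('pics/w8z.png',cv2.resize(px[0:260,150:350],None,fx=3,fy=2.3,interpolation=cv2.INTER_NEAREST))
E
```

```text
time_s: 8.35
tcp_pos: [0.5158, 0.181, 0.0853]
eef_rot: [127.2, 89.8, -146.4]
contact_force: [-0.1, 0.0, -2.3]
gripper_width: 0.0252
time_s: 8.55
tcp_pos: [0.5173, 0.182, 0.088]
eef_rot: [-68.1, 90.0, 18.3]
contact_force: [0.4, 0.5, -1.8]
gripper_width: 0.0251
time_s: 8.65
tcp_pos: [0.5174, 0.1822, 0.0884]
eef_rot: [-52.2, 89.9, 34.3]
contact_force: [-0.3, 0.5, -2.1]
gripper_width: 0.0248
sg 1 t(m) [ 0.0014  0.0006 -0.0064] a(deg) [ 1.7994e+02  1.1000e-01 -8.0000e-02]
sg -1 t(m) [ 0.0014  0.0006 -0.0064] a(deg) [-0.06  0.05  0.07]
pin
-0.082 135 -0.006 0.0046 -0.0007 x -0.0254
-0.076 394 -0.0065 0.0052 -0.0007 x -0.0266
-0.07 367 -0.0066 0.0053 -0.0007 x -0.0267
-0.064 351 -0.0067 0.0048 -0.0009 x -0.0261
-0.058 337 -0.0068 0.0049 -0.0009 x -0.0266
-0.052 319 -0.0063 0.005 -0.0007 x -0.0268
-0.046 309 -0.0064 0.0051 -0.0007 x -0.0266
-0.04 455 -0.0199 0.02 0.0 x -0.035
-0.034 804 -0.02 0.02 -0.0 x -0.035
cup
-0.118 231 -0.0051 0.0043 -0.0004 x 0.0018
-0.112 271 -0.0052 0.0044 -0.0004 x 0.0013
-0.106 605 -0.0205 0.0191 -0.0007 x -0.0068
-0.1 1163 -0.0207 0.0194 -0.0007 x -0.007
-0.094 785 -0.0203 0.0192 -0.0005 x -0.0069
-0.088 227 -0.0054 0.004 -0.0007 x 0.0018
-0.082 133 -0.0054 0.004 -0.0007 x 0.0021
-0.076 40 -0.0092 0.0085 -0.0004 x 0.0025
-0.07 174 -0.0131 0.0116 -0.0008 x -0.0035
-0.064 240 -0.0133 0.0117 -0.0008 x -0.0043
-0.058 135 -0.0134 0.0118 -0.0008 x -0.0039
-0.04 97 -0.0238 0.0224 -0.0007 x -0.0119
-0.034 403 -0.0269 0.0249 -0.001 x -0.0119
```

View pics/w8z.png

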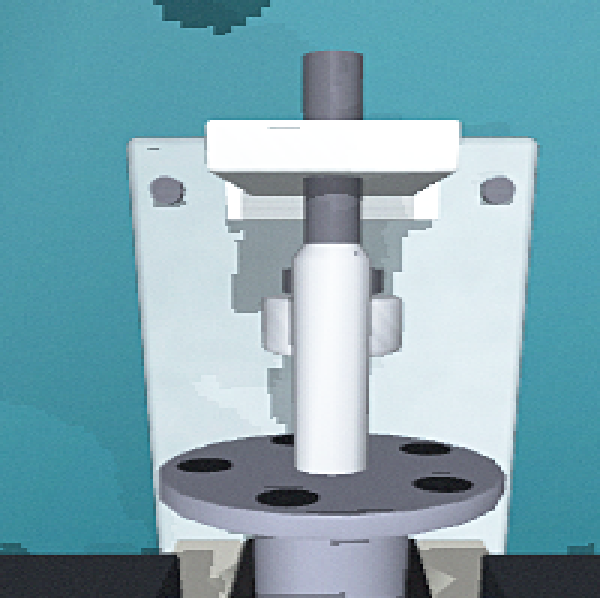

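```bash
python3 -m creep '[{"ax":0,"ay":0,"az":0,"tx":0,"ty":0,"tz":0.004,"fingers":0.015},{"ax":0,"ay":0,"az":0,"tx":0,"ty":0,"tz":0.008,"fingers":0.015},{"ax":0,"ay":0,"az":0,"tx":0,"ty":0,"tz":0.010,"fingers":0.015},{"ax":0,"ay":0,"az":0,"tx":0,"ty":0,"tz":0.011,"fingers":0.015}]'
python3 -m creep '[{"ax":0,"ay":0,"az":0,"tx":0,"ty":0,"tz":0,"fingers":0.015},{"ax":0,"ay":0,"az":0,"tx":0,"ty":0,"tz":0.001,"fingers":0.015}]'
python3 -m creep '[{"ax":0,"ay":0,"az":0,"tx":0,"ty":0,"tz":0,"fingers":0.015},{"ax":0,"ay":0,"az":0,"tx":0,"ty":0,"tz":0.001,"fingers":0.015},{"ax":0,"ay":0,"az":0,"tx":0,"ty":0,"tz":0.001,"fingers":0.015}]'
```

```text
time_s: 9.1
tcp_pos: [0.5176, 0.1932, 0.0876]
eef_rot: [-41.8, 90.0, 44.6]
contact_force: [0.5, -0.5, -3.0]
gripper_width: 0.0249
time_s: 9.3
tcp_pos: [0.5175, 0.1937, 0.0875]
eef_rot: [131.5, 90.0, -142.1]
contact_force: [-1.4, -0.4, -2.4]
gripper_width: 0.0247
time_s: 9.6
tcp_pos: [0.5177, 0.1948, 0.0875]
eef_rot: [-156.4, 90.0, -69.9]
contact_force: [-0.7, -1.1, -2.8]
gripper_width: 0.025
```

```bash
for i in 1; do python3 -m creep '[{"ax":0,"ay":0,"az":0,"tx":0,"ty":0,"tz":0.001,"fingers":0.015},{"ax":0,"ay":0,"az":0,"tx":0,"ty":0,"tz":0.001,"fingers":0.015}]' | grep -E 'tcp|cont'; done
python3 -m creep '[{"ax":0,"ay":0,"az":0,"tx":0,"ty":0,"tz":0.001,"fingers":0.015},{"ax":0,"ay":0,"az":0,"tx":0,"ty":0,"tz":0.001,"fingers":0.015}]' | grep -E 'tcp|cont'
python3 -m creep '[{"ax":0,"ay":0,"az":0,"tx":0,"ty":0,"tz":0.001,"fingers":0.015},{"ax":0,"ay":0,"az":0,"tx":0,"ty":0,"tz":0.001,"fingers":0.015}]' | grep -E 'tcp|cont'
python3 -m creep '[{"ax":0,"ay":0,"az":0,"tx":0,"ty":0,"tz":0.001,"fingers":0.015},{"ax":0,"ay":0,"az":0,"tx":0,"ty":0,"tz":0.001,"fingers":0.015}]' | grep -E 'tcp|cont'
```

```text
tcp_pos: [0.5177, 0.1957, 0.0875]
contact_force: [-0.5, -0.6, -3.1]
tcp_pos: [0.5175, 0.1961, 0.0874]
contact_force: [1.2, -3.7, -2.5]
tcp_pos: [0.5177, 0.1974, 0.0874]
contact_force: [0.2, -4.4, -2.4]
tcp_pos: [0.5178, 0.1986, 0.0875]
contact_force: [-0.3, -4.5, -2.9]
```

```bash
python3 -m creep '[{"ax":0,"ay":0,"az":0,"tx":0,"ty":0,"tz":0.002,"fingers":0.015},{"ax":0,"ay":0,"az":0,"tx":0,"ty":0,"tz":0.004,"fingers":0.015},{"ax":0,"ay":0,"az":0,"tx":0,"ty":0,"tz":0.006,"fingers":0.015},{"ax":0,"ay":0,"az":0,"tx":0,"ty":0,"tz":0.008,"fingers":0.015},{"ax":0,"ay":0,"az":0,"tx":0,"ty":0,"tz":0.008,"fingers":0.015}]'
python3 -m creep '[{"ax":0,"ay":0,"az":0,"tx":0,"ty":0,"tz":0.001,"fingers":0.015},{"ax":0,"ay":0,"az":0,"tx":0,"ty":0,"tz":0.003,"fingers":0.015},{"ax":0,"ay":0,"az":0,"tx":0,"ty":0,"tz":0.004,"fingers":0.015},{"ax":0,"ay":0,"az":0,"tx":0,"ty":0,"tz":0.004,"fingers":0.015},{"ax":0,"ay":0,"az":0,"tx":0,"ty":0,"tz":0.004,"fingers":0.015}]'
cat > w.py <<'E'
import sys
from h import *
n=sys.argv[1]
target([.5164,.1758,.087],[.998,-.061])
T,px,p,M=inhand(n+'.png')
def prof(m):
    q=T[m]
    for a in np.arange(-.122,-.03,.006):
        s=q[(q[:,2]>a)&(q[:,2]<a+.006)]
        if len(s)>3: print(a.round(3),len(s),((s[:,1].min()+s[:,1].max())/2).round(4),'x',s[:,0].min().round(4),'z',s[:,2].min().round(4),s[:,2].max().round(4))
print('pin');prof((T[...,0]>-.035)&(T[...,0]<-.018)&(abs(T[...,1])<.015))
print('cup');prof((T[...,0]>-.012)&(T[...,0]<.01)&(abs(T[...,1])<.015))
cv2.imwrite('pics/'+n+'z.png',cv2.resize(px[0:260,150:350],None,fx=3,fy=2.3,interpolation=cv2.INTER_NEAREST))
E
python3 w.py w9
```

```text
time_s: 10.9
tcp_pos: [0.5182, 0.2063, 0.0874]
eef_rot: [149.5, 89.9, -124.0]
contact_force: [0.2, -7.0, -1.9]
gripper_width: 0.0252
time_s: 11.4
tcp_pos: [0.5183, 0.2098, 0.0874]
eef_rot: [150.8, 89.9, -122.8]
contact_force: [1.4, -7.9, -2.0]
gripper_width: 0.0247
sg 1 t(m) [ 0.0004 -0.0002 -0.034 ] a(deg) [ 1.7993e+02 -8.0000e-02  1.5000e-01]
sg -1 t(m) [ 0.0004 -0.0002 -0.034 ] a(deg) [-0.07 -0.09 -0.05]
pin
-0.08 284 -0.0007 x -0.0261 z -0.0789 -0.0742
-0.074 382 -0.0007 x -0.0267 z -0.074 -0.068
-0.068 358 -0.0007 x -0.0263 z -0.068 -0.062
-0.062 341 -0.0004 x -0.0266 z -0.062 -0.056
-0.056 325 -0.0007 x -0.0262 z -0.056 -0.05
-0.05 321 -0.0007 x -0.0265 z -0.05 -0.044
-0.044 306 -0.0007 x -0.026 z -0.0439 -0.038
-0.038 881 -0.0 x -0.035 z -0.038 -0.0333
cup
-0.122 1032 -0.0 x -0.0073 z -0.122 -0.116
-0.116 278 -0.0014 x 0.0013 z -0.116 -0.11
-0.11 273 -0.0014 x 0.0009 z -0.11 -0.104
-0.104 338 -0.0014 x -0.0031 z -0.104 -0.098
-0.098 514 -0.0016 x -0.0068 z -0.098 -0.092
-0.092 647 -0.0015 x -0.0066 z -0.092 -0.086
-0.086 481 -0.0016 x -0.0067 z -0.086 -0.0817
-0.038 273 -0.0001 x -0.012 z -0.0347 -0.0334
```

View pics/w9z.png

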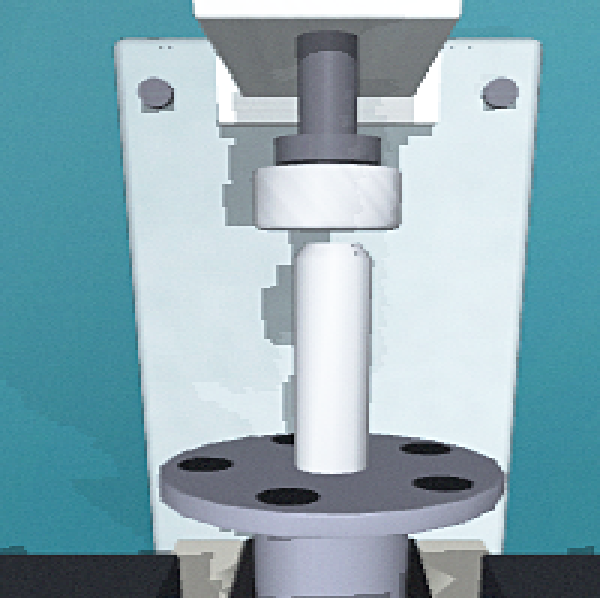

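```bash
python3 -m creep '[{"ax":0,"ay":0,"az":0,"tx":0,"ty":-0.0005,"tz":0.0006,"fingers":0.015},{"ax":0,"ay":0,"az":0,"tx":0.003,"ty":-0.0005,"tz":0.0006,"fingers":0.015},{"ax":0,"ay":0,"az":0,"tx":0.006,"ty":-0.0005,"tz":0.0006,"fingers":0.015},{"ax":0,"ay":0,"az":0,"tx":0.008,"ty":-0.0005,"tz":0.0006,"fingers":0.015},{"ax":0,"ay":0,"az":0,"tx":0.008,"ty":-0.0005,"tz":0.0006,"fingers":0.015}]'
python3 w.py w10
```

```text
time_s: 11.95
tcp_pos: [0.5187, 0.2103, 0.0794]
eef_rot: [146.5, 89.9, -127.0]
contact_force: [-0.9, -8.4, 2.2]
gripper_width: 0.0251
sg 1 t(m) [-0.0075  0.0002 -0.0346] a(deg) [ 1.7993e+02 -9.0000e-02  1.4000e-01]
sg -1 t(m) [-0.0075  0.0002 -0.0346] a(deg) [-0.07 -0.09 -0.06]
pin
-0.068 13 -0.0016 x -0.0192 z -0.0666 -0.0621
-0.062 57 -0.0009 x -0.0194 z -0.0617 -0.056
-0.056 132 -0.0009 x -0.0207 z -0.0558 -0.05
-0.05 188 -0.0009 x -0.0215 z -0.0499 -0.044
-0.044 223 -0.0007 x -0.0216 z -0.0439 -0.038
-0.038 588 0.0 x -0.035 z -0.038 -0.0341
-0.032 38 -0.0009 x -0.0299 z -0.0269 -0.026
cup
-0.122 1057 -0.0 x -0.012 z -0.1218 -0.116
-0.116 320 -0.0009 x -0.0069 z -0.116 -0.11
-0.11 301 -0.0012 x -0.0067 z -0.11 -0.104
-0.104 397 -0.0009 x -0.0106 z -0.104 -0.098
-0.098 430 -0.0013 x -0.0119 z -0.098 -0.092
-0.092 398 -0.0013 x -0.012 z -0.092 -0.086
-0.086 306 -0.001 x -0.012 z -0.086 -0.0822
-0.08 26 -0.0009 x -0.012 z -0.0789 -0.0743
-0.074 27 -0.0009 x -0.0119 z -0.0739 -0.0683
-0.068 6 0.0051 x -0.0116 z -0.0679 -0.0656
-0.038 157 -0.0 x -0.012 z -0.0338 -0.032
-0.032 51 0.0 x 0.0006 z -0.032 -0.031
```

View pics/w10z.png

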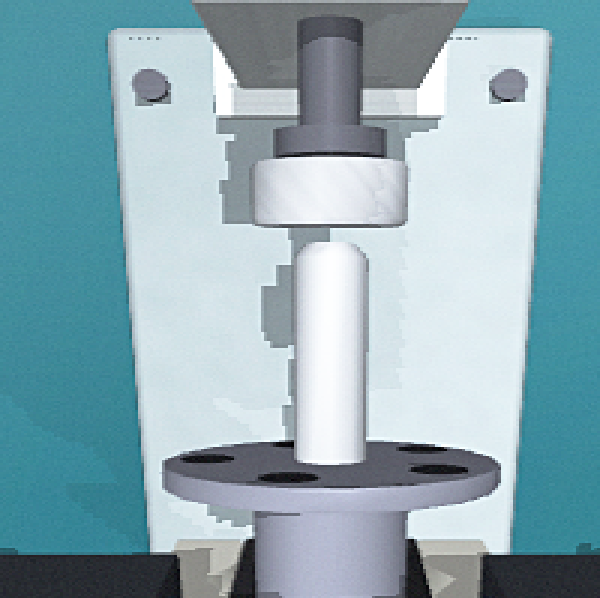

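```bash
python3 -m creep '[{"ax":0,"ay":0,"az":0,"tx":0,"ty":0,"tz":0,"fingers":0.015},{"ax":0,"ay":0,"az":0,"tx":0,"ty":0,"tz":0,"fingers":0.015},{"ax":0,"ay":1,"az":0,"tx":0.001,"ty":0,"tz":-0.0004,"fingers":0.015},{"ax":0,"ay":2,"az":0,"tx":0.002,"ty":0,"tz":-0.0008,"fingers":0.015},{"ax":0,"ay":3,"az":0,"tx":0.003,"ty":0,"tz":-0.0011,"fingers":0.015}]' 60
python3 w.py w11
```

```text
time_s: 12.5
tcp_pos: [0.5192, 0.2095, 0.0772]
eef_rot: [-179.8, 86.9, -93.3]
contact_force: [-0.9, -9.5, 4.6]
gripper_width: 0.0247
sg 1 t(m) [-0.0079  0.0007 -0.0342] a(deg) [1.7987e+02 2.0000e-02 4.8400e+00]
sg -1 t(m) [-0.0079  0.0007 -0.0342] a(deg) [-0.07 -3.08  0.01]
pin
-0.062 21 -0.0009 x -0.0189 z -0.0612 -0.056
-0.056 77 -0.0007 x -0.0197 z -0.0556 -0.05
-0.05 155 -0.0007 x -0.0205 z -0.05 -0.044
-0.044 207 -0.0009 x -0.0209 z -0.044 -0.038
-0.038 553 -0.0 x -0.035 z -0.038 -0.0341
-0.032 66 -0.0014 x -0.0306 z -0.0274 -0.026
cup
-0.122 1230 -0.0 x -0.0112 z -0.122 -0.1161
-0.116 283 -0.0004 x -0.0033 z -0.1159 -0.11
-0.11 275 -0.0004 x -0.0034 z -0.1099 -0.1041
-0.104 349 -0.0005 x -0.0084 z -0.104 -0.098
-0.098 542 -0.0005 x -0.012 z -0.098 -0.092
-0.092 700 -0.0005 x -0.012 z -0.092 -0.086
-0.086 569 -0.0006 x -0.0119 z -0.086 -0.0809
-0.08 37 -0.0012 x -0.0119 z -0.0789 -0.0743
-0.074 27 -0.0012 x -0.012 z -0.0739 -0.0683
-0.068 14 -0.0012 x -0.0119 z -0.0679 -0.0626
-0.038 124 0.0001 x -0.012 z -0.0335 -0.032
-0.032 69 -0.0001 x 0.0006 z -0.0319 -0.0308
```

View pics/w11z.png

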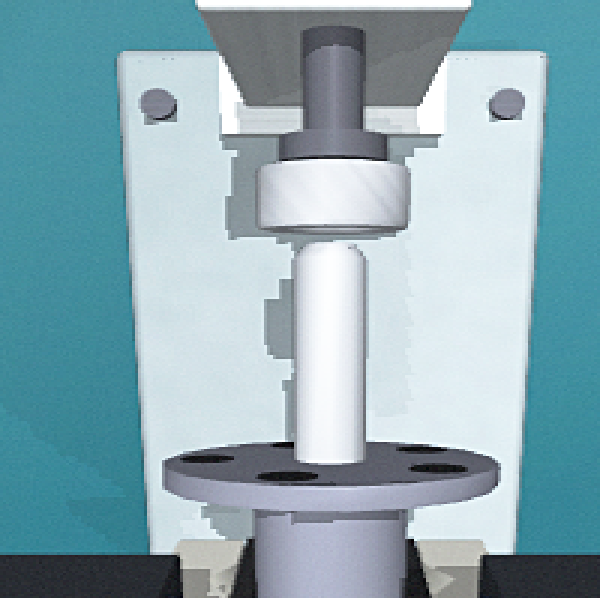

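```bash
python3 -m creep '[{"ax":0,"ay":1.2,"az":0,"tx":-0.0014,"ty":0,"tz":-0.0006,"fingers":0.015},{"ax":0,"ay":2.5,"az":0,"tx":-0.0035,"ty":0,"tz":-0.001,"fingers":0.015},{"ax":0,"ay":4,"az":0,"tx":-0.006,"ty":0,"tz":-0.0016,"fingers":0.015},{"ax":0,"ay":6,"az":0,"tx":-0.009,"ty":0,"tz":-0.0025,"fingers":0.015},{"ax":0,"ay":6,"az":0,"tx":-0.01,"ty":0,"tz":-0.003,"fingers":0.015}]'
python3 w.py w12
```

```text
time_s: 13.05
tcp_pos: [0.5187, 0.2072, 0.0867]
eef_rot: [179.7, 80.8, -93.8]
contact_force: [2.4, -9.5, -2.5]
gripper_width: 0.0247
sg 1 t(m) [ 0.0047  0.0004 -0.0312] a(deg) [ 1.7939e+02 -7.0000e-02  1.4370e+01]
sg -1 t(m) [ 0.0047  0.0004 -0.0312] a(deg) [-0.03 -9.16 -0.04]
pin
-0.08 116 -0.0004 x -0.0204 z -0.078 -0.0741
-0.074 216 -0.0004 x -0.0207 z -0.0738 -0.068
-0.068 248 -0.0007 x -0.0215 z -0.068 -0.0622
-0.062 270 -0.0007 x -0.0216 z -0.062 -0.056
-0.056 269 -0.0009 x -0.0222 z -0.0559 -0.05
-0.05 276 -0.0007 x -0.0227 z -0.05 -0.044
-0.044 281 -0.0009 x -0.023 z -0.044 -0.038
-0.038 693 -0.0 x -0.035 z -0.038 -0.034
cup
-0.092 251 -0.0004 x 0.0065 z -0.0914 -0.086
-0.086 350 -0.0007 x 0.0053 z -0.086 -0.0804
-0.08 74 -0.0009 x 0.0056 z -0.0799 -0.0789
-0.038 237 0.0 x -0.0119 z -0.0339 -0.0321
```

View pics/w12z.png

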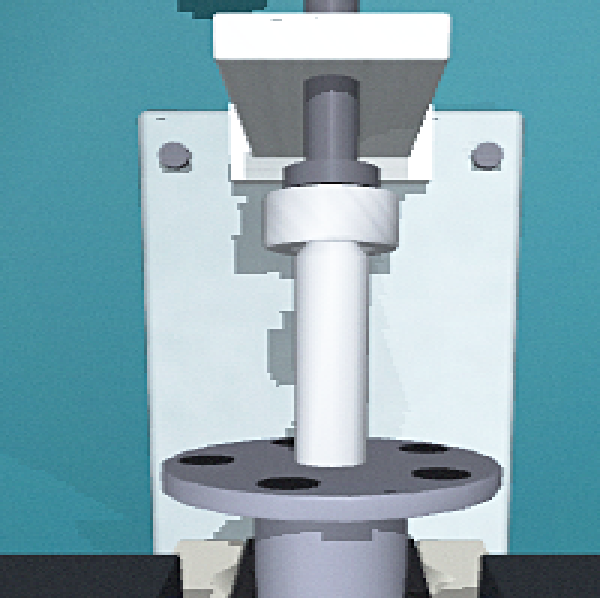

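```bash
cat >> h.py <<'E'
AX=-.0189
def go(yc,zc,th,x0=.5187,y0=.2072,dz=0):
    """reel centre (grasp pt) at world y,z with tool tilted th deg (nose down), axes of current tool"""
    p,M,s=tool()
    d=np.array([.061,.998,0]);d/=np.linalg.norm(d); t=np.radians(th)
    xt=-np.sin(t)*d-np.cos(t)*np.array([0,0,1]); zt=np.cos(t)*d-np.sin(t)*np.array([0,0,1]); yt=np.cross(zt,xt)
    c=np.array([x0+.061*(yc-y0),yc,zc]); pos=c-AX*xt
    T=np.stack([xt,yt,zt],1)
    cc=p+M@np.array([AX,0,0]); tilt=np.degrees(np.arcsin(-M[2,2]))
    print('now centre',cc.round(4),'tilt',tilt.round(2),'F',s['contact_force'].round(1))
    print('t',(M.T@(pos-p)).round(4),'a',R.from_matrix(M.T@T).as_rotvec(degrees=True).round(2))
E
python3 - <<'E'
from h import *
go(.1912,.1054,9.2)
go(.1912,.0925,13.2)
E
```

```text
now centre [0.5189 0.2101 0.1054] tilt 9.1 F [ 1.8 -8.1 -1.7]
t [ 0.0029 -0.     -0.0187] a [-0.04  0.1  -0.05]
now centre [0.5189 0.2101 0.1054] tilt 9.1 F [ 1.8 -8.1 -1.7]
t [ 0.0156 -0.     -0.018 ] a [-0.04  4.1  -0.05]
```

Retreat first with the pin above the cup, tilt, then lower.

```bash
python3 -m creep '[{"ax":0,"ay":0,"az":0,"tx":0.0005,"ty":0,"tz":-0.004,"fingers":0.015},{"ax":0,"ay":0,"az":0,"tx":0.0013,"ty":0,"tz":-0.009,"fingers":0.015},{"ax":0,"ay":0,"az":0,"tx":0.002,"ty":0,"tz":-0.014,"fingers":0.015},{"ax":0,"ay":1,"az":0,"tx":0.003,"ty":0,"tz":-0.0187,"fingers":0.015},{"ax":0,"ay":3,"az":0,"tx":0.003,"ty":0,"tz":-0.0195,"fingers":0.015}]'
python3 -m creep '[{"ax":0,"ay":1,"az":0,"tx":0,"ty":0,"tz":0,"fingers":0.015},{"ax":0,"ay":1,"az":0,"tx":0,"ty":0,"tz":0,"fingers":0.015},{"ax":0,"ay":1,"az":0,"tx":0,"ty":0,"tz":0,"fingers":0.015}]'
python3 w.py w13;python3 -c "
from h import *
go(.1912,.0925,13.2)"
```

```text
time_s: 13.6
tcp_pos: [0.5182, 0.1882, 0.0872]
eef_rot: [-179.7, 78.0, -93.3]
contact_force: [0.3, -0.5, -2.5]
gripper_width: 0.0246
time_s: 13.9
tcp_pos: [0.5177, 0.1888, 0.0865]
eef_rot: [179.9, 77.0, -93.6]
contact_force: [0.5, -0.1, -2.2]
gripper_width: 0.0246
sg 1 t(m) [ 0.0024  0.0005 -0.0128] a(deg) [ 1.7884e+02 -2.0000e-02  2.0380e+01]
sg -1 t(m) [ 0.0024  0.0005 -0.0128] a(deg) [-0.0e+00 -1.3e+01 -1.0e-02]
pin
-0.08 128 -0.0004 x -0.0211 z -0.0785 -0.0742
-0.074 231 -0.0007 x -0.0217 z -0.0738 -0.068
-0.068 244 -0.0009 x -0.0217 z -0.068 -0.0621
-0.062 269 -0.0009 x -0.0216 z -0.0619 -0.056
-0.056 280 -0.0009 x -0.0226 z -0.056 -0.05
-0.05 275 -0.0007 x -0.0228 z -0.05 -0.044
-0.044 278 -0.0009 x -0.023 z -0.044 -0.038
-0.038 707 0.0 x -0.035 z -0.038 -0.0339
cup
-0.038 231 -0.0 x -0.012 z -0.0339 -0.032
now centre [0.518  0.1928 0.105 ] tilt 12.99 F [ 0.2 -0.1 -2.9]
t [0.0125 0.0001 0.0012] a [-0.02  0.21 -0.02]
```

View pics/w13z.png

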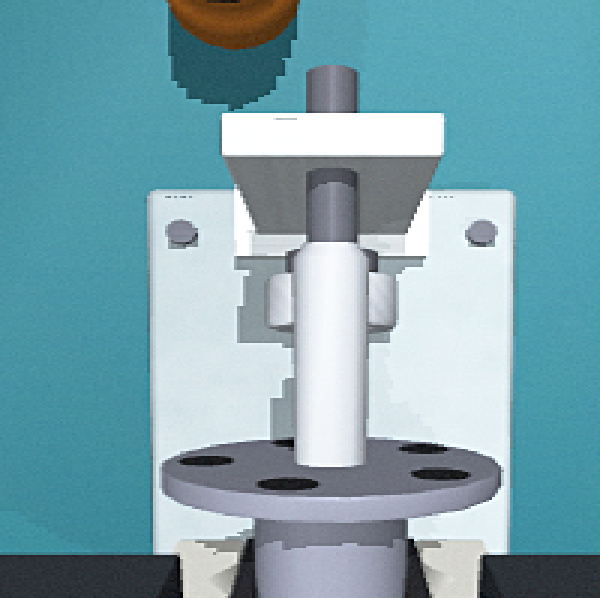

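```bash
python3 -m creep '[{"ax":0,"ay":0,"az":0,"tx":0.004,"ty":0,"tz":0.0009,"fingers":0.015},{"ax":0,"ay":0,"az":0,"tx":0.008,"ty":0,"tz":0.0018,"fingers":0.015},{"ax":0,"ay":0,"az":0,"tx":0.0105,"ty":0,"tz":0.0024,"fingers":0.015},{"ax":0,"ay":0,"az":0,"tx":0.0105,"ty":0,"tz":0.0024,"fingers":0.015},{"ax":0,"ay":0,"az":0,"tx":0.0105,"ty":0,"tz":0.0024,"fingers":0.015}]'
python3 -c "
from h import *
go(.1928,.0942,13)
c,K,Rw,o=cap('scene','s14.png');cv2.imwrite('pics/s14z.png',cv2.resize(c['pixels'][140:250,250:390],None,fx=5,fy=5,interpolation=cv2.INTER_NEAREST))"
```

```text
time_s: 14.45
tcp_pos: [0.5177, 0.1879, 0.0759]
eef_rot: [180.0, 77.0, -93.6]
contact_force: [-0.8, 0.4, -2.3]
gripper_width: 0.0244
now centre [0.518  0.1922 0.0943] tilt 13.01 F [-0.8  0.4 -2.3]
t [-0.      0.0002  0.0006] a [-0.06 -0.01 -0.03]
```

View pics/s14z.png

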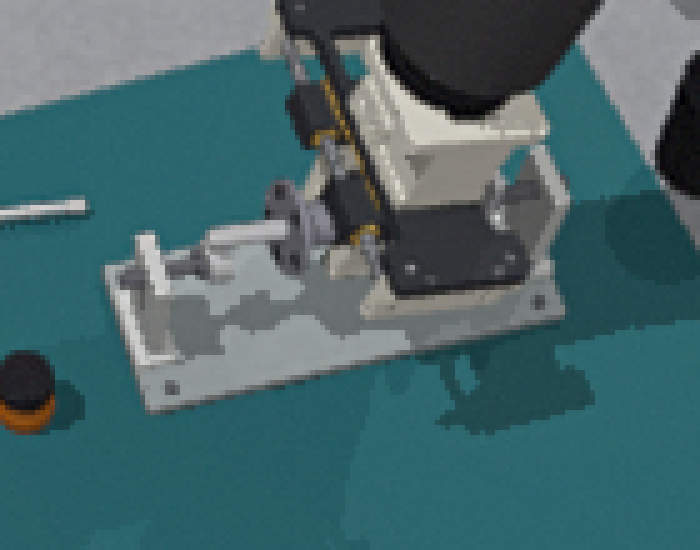

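```bash
python3 -m creep '[{"ax":0,"ay":0,"az":0,"tx":-0.0007,"ty":0,"tz":0.003,"fingers":0.015},{"ax":0,"ay":0,"az":0,"tx":-0.0013,"ty":0,"tz":0.0055,"fingers":0.015},{"ax":0,"ay":0,"az":0,"tx":-0.0018,"ty":0,"tz":0.008,"fingers":0.015},{"ax":0,"ay":0,"az":0,"tx":-0.0023,"ty":0,"tz":0.01,"fingers":0.015},{"ax":0,"ay":0,"az":0,"tx":-0.0023,"ty":0,"tz":0.01,"fingers":0.015}]'
python3 -c "
from h import *
go(.211,.0942,13)"
```

```text
time_s: 15.0
tcp_pos: [0.5182, 0.1976, 0.0759]
eef_rot: [179.8, 76.9, -93.7]
contact_force: [1.6, -6.4, -1.8]
gripper_width: 0.0246
now centre [0.5184 0.2019 0.0943] tilt 13.09 F [ 1.6 -6.4 -1.8]
t [-0.0019  0.0001  0.0089] a [-0.07 -0.09 -0.06]
```

```bash
python3 -m creep '[{"ax":0,"ay":0,"az":0,"tx":-0.0005,"ty":0,"tz":0.002,"fingers":0.015},{"ax":0,"ay":0,"az":0,"tx":-0.0009,"ty":0,"tz":0.004,"fingers":0.015},{"ax":0,"ay":0,"az":0,"tx":-0.0014,"ty":0,"tz":0.006,"fingers":0.015},{"ax":0,"ay":0,"az":0,"tx":-0.0019,"ty":0,"tz":0.0083,"fingers":0.015},{"ax":0,"ay":0,"az":0,"tx":-0.0019,"ty":0,"tz":0.0083,"fingers":0.015}]'
python3 -c "
from h import *
go(.211,.0942,13)"
python3 w.py w15
```

```text
time_s: 15.5
tcp_pos: [0.5184, 0.2053, 0.0757]
eef_rot: [179.6, 76.8, -94.0]
contact_force: [3.6, -8.3, -3.2]
gripper_width: 0.0247
now centre [0.5187 0.2096 0.0941] tilt 13.17 F [ 3.6 -8.3 -3.2]
t [-0.0005 -0.0002  0.0014] a [-0.08 -0.17 -0.11]
sg 1 t(m) [-0.0043  0.0001 -0.0314] a(deg) [ 1.7872e+02 -1.5000e-01  2.0630e+01]
sg -1 t(m) [-0.0043  0.0001 -0.0314] a(deg) [ -0.09 -13.17  -0.1 ]
pin
-0.08 201 -0.0007 x -0.0214 z -0.0789 -0.0742
-0.074 291 -0.0005 x -0.0223 z -0.0738 -0.068
-0.068 291 -0.0005 x -0.0225 z -0.068 -0.062
-0.062 301 -0.0009 x -0.0233 z -0.062 -0.056
-0.056 295 -0.0004 x -0.0233 z -0.056 -0.05
-0.05 294 -0.0007 x -0.0236 z -0.05 -0.044
-0.044 285 -0.0009 x -0.024 z -0.044 -0.038
-0.038 729 0.0 x -0.035 z -0.038 -0.0339
cup
-0.122 352 0.0001 x 0.0076 z -0.1219 -0.1164
-0.098 181 -0.0014 x 0.0064 z -0.0968 -0.0922
-0.092 445 -0.0009 x 0.0013 z -0.0919 -0.0861
-0.086 521 -0.0009 x 0.0002 z -0.086 -0.0804
-0.08 183 -0.0009 x 0.0005 z -0.08 -0.0769
-0.038 238 -0.0 x -0.0119 z -0.034 -0.0324
```

View pics/w15z.png

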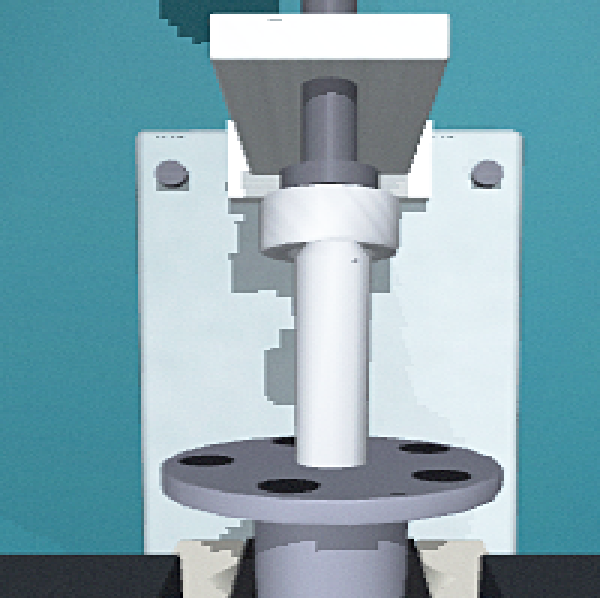

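```bash
python3 -m creep '[{"ax":0,"ay":0,"az":0,"tx":-0.0002,"ty":0,"tz":0.001,"fingers":0.015},{"ax":0,"ay":0,"az":0,"tx":-0.0004,"ty":0,"tz":0.0018,"fingers":0.015},{"ax":0,"ay":-1.5,"az":0,"tx":0.0015,"ty":0,"tz":0.0026,"fingers":0.015},{"ax":0,"ay":-3,"az":0,"tx":0.0034,"ty":0,"tz":0.0033,"fingers":0.015},{"ax":0,"ay":-4.5,"az":0,"tx":0.0051,"ty":0,"tz":0.0039,"fingers":0.015}]'
python3 w.py w16; python3 -c "
from h import *
go(.211,.09,9)"
```

```text
time_s: 16.05
tcp_pos: [0.5185, 0.2077, 0.0696]
eef_rot: [179.4, 81.4, -94.2]
contact_force: [2.2, -8.6, -3.3]
gripper_width: 0.0248
sg 1 t(m) [-0.0124  0.0001 -0.0342] a(deg) [ 1.7939e+02 -1.6000e-01  1.3520e+01]
sg -1 t(m) [-0.0124  0.0001 -0.0342] a(deg) [-0.1  -8.62 -0.1 ]
pin
-0.08 172 -0.0007 x -0.0211 z -0.0789 -0.0741
-0.074 274 -0.0004 x -0.022 z -0.0738 -0.068
-0.068 279 -0.0004 x -0.0223 z -0.068 -0.062
-0.062 296 -0.0007 x -0.0229 z -0.062 -0.056
-0.056 283 -0.0007 x -0.0228 z -0.056 -0.05
-0.05 290 -0.0007 x -0.0231 z -0.05 -0.044
-0.044 284 -0.0007 x -0.0233 z -0.044 -0.038
-0.038 719 0.0 x -0.035 z -0.038 -0.0339
cup
-0.122 1231 -0.0 x -0.0074 z -0.122 -0.116
-0.116 289 -0.0012 x -0.0003 z -0.116 -0.11
-0.11 268 -0.0012 x -0.0011 z -0.1099 -0.104
-0.104 303 -0.0009 x -0.0059 z -0.104 -0.098
-0.098 503 -0.0013 x -0.0107 z -0.098 -0.092
-0.092 687 -0.0012 x -0.0118 z -0.092 -0.086
-0.086 651 -0.0012 x -0.0118 z -0.086 -0.0804
-0.08 69 -0.0012 x 0.0031 z -0.0799 -0.0789
-0.038 238 0.0 x -0.012 z -0.0342 -0.0322
now centre [0.5185 0.2101 0.0883] tilt 8.52 F [ 2.4 -9.7 -3.5]
t [-0.0018 -0.0004  0.0005] a [-0.13  0.48 -0.12]
```

View pics/w16z.png

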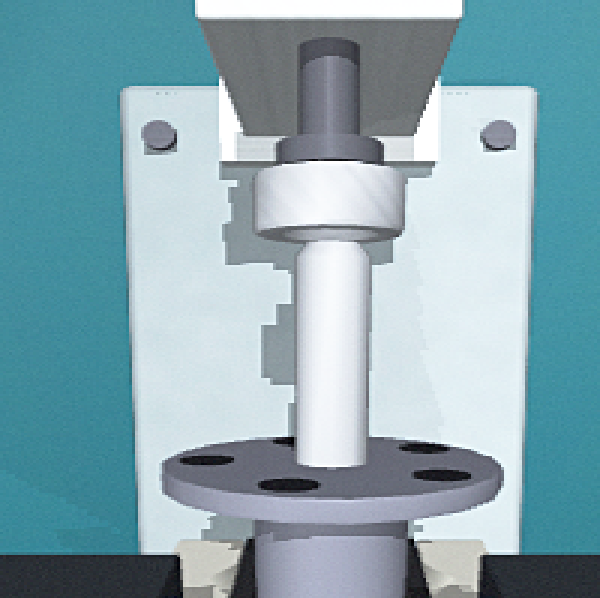

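```bash
python3 -m creep '[{"ax":0,"ay":-1,"az":0,"tx":0.0008,"ty":-0.0003,"tz":0.001,"fingers":0.015},{"ax":0,"ay":-2,"az":0,"tx":0.0021,"ty":-0.0006,"tz":0.0017,"fingers":0.015},{"ax":0,"ay":-3.4,"az":0,"tx":0.0038,"ty":-0.0006,"tz":0.0023,"fingers":0.015},{"ax":0,"ay":-4.8,"az":0,"tx":0.0054,"ty":-0.0006,"tz":0.003,"fingers":0.015},{"ax":0,"ay":-4.8,"az":0,"tx":0.0054,"ty":-0.0006,"tz":0.003,"fingers":0.015}]'
python3 w.py w17; python3 -c "
from h import *
go(.211,.0805,3.7)"
```

```text
time_s: 16.6
tcp_pos: [0.5187, 0.2092, 0.0637]
eef_rot: [177.9, 86.2, -95.7]
contact_force: [1.2, -9.2, -2.8]
gripper_width: 0.0246
sg 1 t(m) [-0.021   0.0003 -0.035 ] a(deg) [179.76  -0.23   6.01]
sg -1 t(m) [-0.021   0.0003 -0.035 ] a(deg) [-0.14 -3.83 -0.14]
pin
-0.104 140 -0.0009 x -0.0207 z -0.1016 -0.098
-0.098 470 -0.0009 x -0.0246 z -0.098 -0.092
-0.092 694 -0.0013 x -0.0252 z -0.092 -0.0861
-0.086 395 -0.0009 x -0.0247 z -0.086 -0.0826
-0.08 153 -0.0007 x -0.0208 z -0.0789 -0.0741
-0.074 255 -0.0007 x -0.0219 z -0.0738 -0.068
-0.068 263 -0.0007 x -0.0218 z -0.068 -0.062
-0.062 274 -0.0007 x -0.0222 z -0.062 -0.056
-0.056 290 -0.0007 x -0.0223 z -0.056 -0.05
-0.05 287 -0.0007 x -0.0233 z -0.05 -0.044
-0.044 275 -0.0009 x -0.0234 z -0.044 -0.038
-0.038 717 0.0 x -0.035 z -0.038 -0.0339
cup
-0.122 876 -0.0 x -0.012 z -0.1218 -0.1161
-0.116 83 -0.0011 x -0.012 z -0.116 -0.1103
-0.11 54 -0.0009 x -0.012 z -0.11 -0.1041
-0.104 18 -0.0009 x -0.0119 z -0.1038 -0.0982
-0.098 7 -0.003 x -0.0115 z -0.0978 -0.0924
-0.086 149 -0.0017 x -0.012 z -0.0855 -0.0817
-0.038 241 -0.0 x -0.012 z -0.0341 -0.0321
now centre [0.5189 0.2106 0.0826] tilt 3.87 F [ 1.4 -8.2 -3.5]
t [ 0.0021 -0.0001  0.0006] a [-0.13 -0.17 -0.15]
```

View pics/w17z.png

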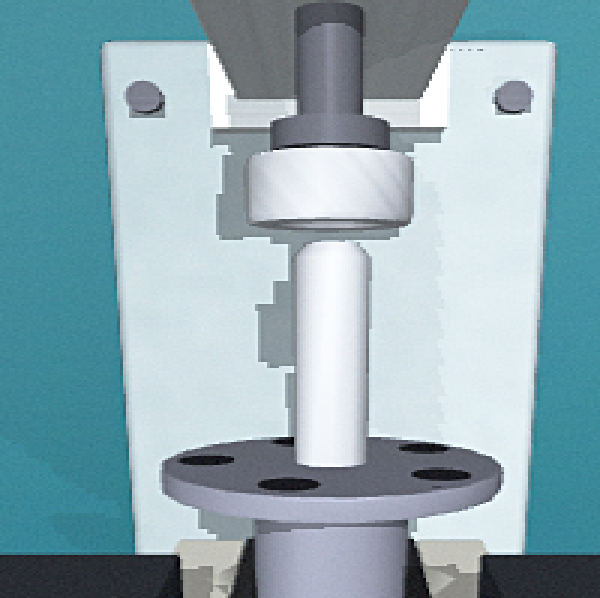

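```bash
python3 -m creep '[{"ax":0,"ay":-0.4,"az":0,"tx":0.0008,"ty":-0.0002,"tz":0.0001,"fingers":0.015},{"ax":0,"ay":-0.9,"az":0,"tx":0.0019,"ty":-0.0003,"tz":0.0004,"fingers":0.015},{"ax":0,"ay":-0.9,"az":0,"tx":0.0019,"ty":-0.0003,"tz":0.0004,"fingers":0.015}]'
cat > lv.py <<'E'
import sys
from h import *
n=sys.argv[1]
T,px,p,M=inhand(n+'.png')
U=T@M.T; d=np.array([.061,.998]);d/=np.linalg.norm(d)
up=U[...,2]; al=U[...,0]*d[0]+U[...,1]*d[1]; la=U[...,0]*d[1]-U[...,1]*d[0]
def prof(nm,m):
    for a in np.arange(-.118,-.03,.005):
        k=m&(al>a)&(al<=a+.005)
        if k.sum()>5: print(nm,a.round(3),k.sum(),'top',np.percentile(up[k],97).round(4),'lat',(la[k].min().round(4)),la[k].max().round(4),((la[k].min()+la[k].max())/2).round(4))
prof('pin+cup',(up>.01)&(up<.045)&(abs(la)<.016))
print(r.get_state()['contact_force'].round(1))
cv2.imwrite('pics/'+n+'z.png',cv2.resize(px[0:260,150:350],None,fx=3,fy=2.3,interpolation=cv2.INTER_NEAREST))
go(.211,.08,3)
E
python3 lv.py w18
```

```text
time_s: 16.95
tcp_pos: [0.519, 0.2098, 0.0618]
eef_rot: [177.2, 87.0, -96.4]
contact_force: [-0.5, -7.6, -0.9]
gripper_width: 0.0248
pin+cup -0.118 311 top 0.0242 lat -0.0042 0.0052 0.0005
pin+cup -0.113 304 top 0.0244 lat -0.0042 0.0053 0.0005
pin+cup -0.108 299 top 0.024 lat -0.0043 0.0053 0.0005
pin+cup -0.103 362 top 0.0282 lat -0.0083 0.0092 0.0005
pin+cup -0.098 494 top 0.031 lat -0.0116 0.0135 0.0009
pin+cup -0.093 739 top 0.0318 lat -0.0117 0.0136 0.0009
pin+cup -0.088 724 top 0.0318 lat -0.012 0.0132 0.0006
pin+cup -0.083 332 top 0.0311 lat -0.0115 0.0133 0.0009
pin+cup -0.078 271 top 0.0232 lat -0.005 0.0067 0.0008
pin+cup -0.073 278 top 0.0233 lat -0.005 0.0067 0.0008
pin+cup -0.068 274 top 0.0236 lat -0.0051 0.0062 0.0006
pin+cup -0.063 277 top 0.0236 lat -0.0051 0.0063 0.0006
pin+cup -0.058 268 top 0.0239 lat -0.0052 0.0064 0.0006
pin+cup -0.053 266 top 0.0238 lat -0.0052 0.0064 0.0006
pin+cup -0.048 254 top 0.0242 lat -0.0052 0.0065 0.0006
pin+cup -0.043 247 top 0.0243 lat -0.0047 0.0065 0.0009
pin+cup -0.038 1355 top 0.0444 lat -0.0159 0.016 0.0001
pin+cup -0.033 473 top 0.0449 lat -0.016 0.016 -0.0
[ 0.2 -8.3 -2.6]
now centre [0.5191 0.2107 0.0807] tilt 2.99 F [ 0.2 -8.3 -2.6]
t [0.0007 0.0001 0.0003] a [-0.1   0.01 -0.15]
```

View pics/w18z.png

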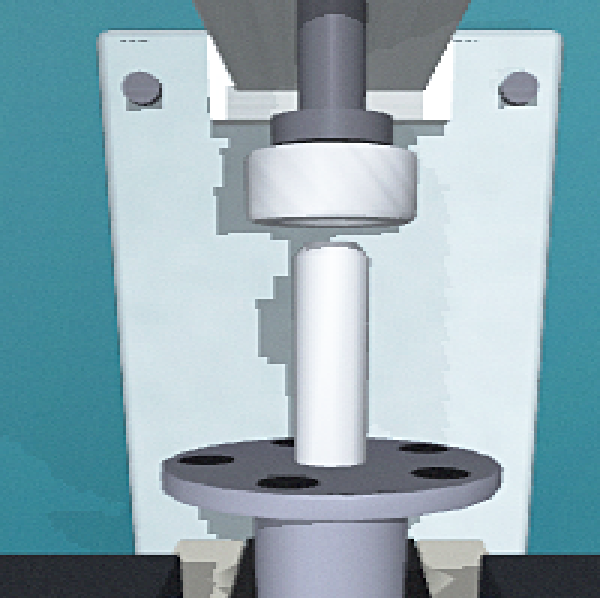

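```bash
python3 -m creep '[{"ax":0,"ay":0.7,"az":0,"tx":0,"ty":0,"tz":-0.0002,"fingers":0.015},{"ax":0,"ay":1.4,"az":0,"tx":-0.0002,"ty":0,"tz":-0.0004,"fingers":0.015},{"ax":0,"ay":1.4,"az":0,"tx":-0.0002,"ty":0,"tz":-0.0004,"fingers":0.015}]'
python3 lv.py w19
```

```text
time_s: 17.3
tcp_pos: [0.5192, 0.2097, 0.0624]
eef_rot: [178.5, 85.6, -95.1]
contact_force: [-0.1, -8.7, 0.7]
gripper_width: 0.0247
pin+cup -0.118 290 top 0.0238 lat -0.0042 0.0049 0.0004
pin+cup -0.113 284 top 0.0236 lat -0.0043 0.005 0.0004
pin+cup -0.108 273 top 0.0237 lat -0.0043 0.005 0.0004
pin+cup -0.103 336 top 0.0274 lat -0.0084 0.0091 0.0003
pin+cup -0.098 458 top 0.0303 lat -0.0119 0.0128 0.0004
pin+cup -0.093 701 top 0.0312 lat -0.012 0.0135 0.0007
pin+cup -0.088 704 top 0.0311 lat -0.0121 0.013 0.0005
pin+cup -0.083 338 top 0.0306 lat -0.0118 0.013 0.0006
pin+cup -0.078 239 top 0.0238 lat -0.005 0.0067 0.0009
pin+cup -0.073 290 top 0.0243 lat -0.0051 0.0068 0.0009
pin+cup -0.068 285 top 0.0244 lat -0.0051 0.0068 0.0008
pin+cup -0.063 277 top 0.0243 lat -0.0052 0.0069 0.0009
pin+cup -0.058 258 top 0.0245 lat -0.0046 0.0064 0.0009
pin+cup -0.053 254 top 0.0246 lat -0.0047 0.0065 0.0009
pin+cup -0.048 249 top 0.0248 lat -0.0047 0.0065 0.0009
pin+cup -0.043 249 top 0.0249 lat -0.0047 0.0066 0.0009
pin+cup -0.038 769 top 0.0441 lat -0.0159 0.016 0.0
pin+cup -0.033 921 top 0.0448 lat -0.016 0.016 0.0
[ 0.  -8.1 -0.4]
now centre [0.5193 0.2112 0.0812] tilt 4.39 F [ 0.  -8.1 -0.4]
t [0.0012 0.0003 0.0004] a [-0.07 -1.39 -0.12]
```

```bash
python3 -m creep '[{"ax":0,"ay":0,"az":0,"tx":0.0001,"ty":0,"tz":-0.002,"fingers":0.015},{"ax":0,"ay":0,"az":0,"tx":0.0003,"ty":0,"tz":-0.004,"fingers":0.015},{"ax":0,"ay":0,"az":0,"tx":0.0005,"ty":0,"tz":-0.006,"fingers":0.015},{"ax":0,"ay":0,"az":0,"tx":0.0005,"ty":0,"tz":-0.007,"fingers":0.015},{"ax":0,"ay":0,"az":0,"tx":0.0005,"ty":0,"tz":-0.007,"fingers":0.015}]'
python3 lv.py w20
```

```text
time_s: 17.85
tcp_pos: [0.5188, 0.203, 0.0625]
eef_rot: [178.7, 85.7, -94.9]
contact_force: [-0.5, -7.0, 0.6]
gripper_width: 0.0245
pin+cup -0.118 1833 top 0.0316 lat -0.016 0.016 -0.0
pin+cup -0.113 286 top 0.0234 lat -0.0043 0.005 0.0003
pin+cup -0.108 277 top 0.0236 lat -0.0043 0.005 0.0003
pin+cup -0.103 273 top 0.0235 lat -0.0044 0.005 0.0003
pin+cup -0.098 266 top 0.0268 lat -0.0084 0.0091 0.0004
pin+cup -0.093 452 top 0.0274 lat -0.0085 0.0093 0.0004
pin+cup -0.088 628 top 0.0311 lat -0.0121 0.013 0.0005
pin+cup -0.083 684 top 0.0312 lat -0.0122 0.0131 0.0004
pin+cup -0.078 596 top 0.0307 lat -0.0123 0.0132 0.0005
pin+cup -0.073 289 top 0.0243 lat -0.0051 0.0068 0.0008
pin+cup -0.068 284 top 0.0244 lat -0.0051 0.0068 0.0008
pin+cup -0.063 282 top 0.0244 lat -0.0052 0.0069 0.0008
pin+cup -0.058 260 top 0.0246 lat -0.0052 0.0064 0.0006
pin+cup -0.053 260 top 0.0245 lat -0.0047 0.0064 0.0009
pin+cup -0.048 247 top 0.0247 lat -0.0047 0.0065 0.0009
pin+cup -0.043 247 top 0.0251 lat -0.0047 0.0065 0.0009
pin+cup -0.038 695 top 0.0442 lat -0.0159 0.0159 -0.0
pin+cup -0.033 1009 top 0.0449 lat -0.016 0.016 0.0
[-1.5 -5.4  0.3]
now centre [0.5189 0.2045 0.0813] tilt 4.33 F [-1.5 -5.4  0.3]
t [0.0008 0.0004 0.007 ] a [-0.08 -1.33 -0.1 ]
```

View pics/w20z.png

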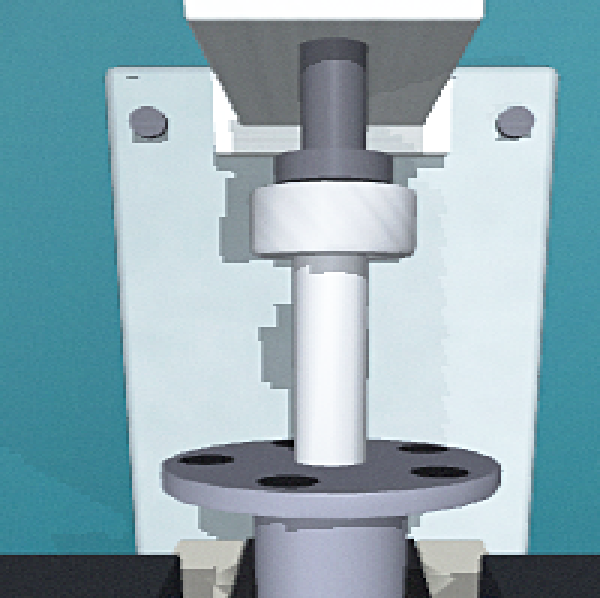

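```bash
python3 -m creep '[{"ax":0,"ay":0,"az":0,"tx":0.0001,"ty":0,"tz":-0.001,"fingers":0.015},{"ax":0,"ay":0,"az":0,"tx":0.0002,"ty":0,"tz":-0.002,"fingers":0.015},{"ax":0,"ay":0,"az":0,"tx":0.0002,"ty":0,"tz":-0.0025,"fingers":0.015},{"ax":0,"ay":0,"az":0,"tx":0.0002,"ty":0,"tz":-0.0025,"fingers":0.015}]'
python3 -m creep '[{"ax":0,"ay":0,"az":0,"tx":0,"ty":0,"tz":-0.0005,"fingers":0.015},{"ax":0,"ay":0,"az":0,"tx":0,"ty":0,"tz":-0.0005,"fingers":0.015}]' | grep -E 'tcp|cont'
python3 -m creep '[{"ax":0,"ay":0,"az":0,"tx":0,"ty":0,"tz":-0.0005,"fingers":0.015},{"ax":0,"ay":0,"az":0,"tx":0,"ty":0,"tz":-0.0005,"fingers":0.015}]' | grep -E 'tcp|cont'
python3 -c "
from h import *
go(.2,.08,4.3)"
```

```text
time_s: 18.3
tcp_pos: [0.5187, 0.2008, 0.0625]
eef_rot: [178.8, 85.7, -94.7]
contact_force: [-0.8, -5.0, -0.8]
gripper_width: 0.0253
tcp_pos: [0.5187, 0.2003, 0.0625]
contact_force: [-1.5, -5.8, -1.0]
tcp_pos: [0.5187, 0.1999, 0.0625]
contact_force: [-1.7, -6.3, -0.7]
now centre [0.5188 0.2013 0.0814] tilt 4.31 F [-1.7 -6.3 -0.7]
t [ 0.0015  0.0004 -0.0012] a [-0.07 -0.01 -0.09]
```

```bash
python3 -m creep '[{"ax":0,"ay":0,"az":0,"tx":0,"ty":0,"tz":-0.0005,"fingers":0.015},{"ax":0,"ay":0,"az":0,"tx":0,"ty":0,"tz":-0.0005,"fingers":0.015}]' | grep -E 'tcp|cont'
python3 -m creep '[{"ax":0,"ay":0,"az":0,"tx":0,"ty":0,"tz":-0.0005,"fingers":0.015},{"ax":0,"ay":0,"az":0,"tx":0,"ty":0,"tz":-0.0005,"fingers":0.015}]' | grep -E 'tcp|cont'
python3 -m creep '[{"ax":0,"ay":0,"az":0,"tx":0,"ty":0,"tz":-0.0005,"fingers":0.015},{"ax":0,"ay":0,"az":0,"tx":0,"ty":0,"tz":-0.0005,"fingers":0.015}]' | grep -E 'tcp|cont'
python3 lv.py w21 | grep -vE ' -0.(11|10)'
```

```text
tcp_pos: [0.5187, 0.1994, 0.0626]
contact_force: [-0.6, -5.6, -1.2]
tcp_pos: [0.5187, 0.1989, 0.0626]
contact_force: [-0.3, -4.6, -1.2]
tcp_pos: [0.5186, 0.1985, 0.0626]
contact_force: [-1.6, -5.1, -1.3]
pin+cup -0.098 262 top 0.0232 lat -0.0044 0.0051 0.0004
pin+cup -0.093 285 top 0.0266 lat -0.0084 0.0087 0.0001
pin+cup -0.088 426 top 0.0276 lat -0.0086 0.0126 0.002
pin+cup -0.083 674 top 0.0308 lat -0.0122 0.0132 0.0005
pin+cup -0.078 659 top 0.031 lat -0.0123 0.0133 0.0005
pin+cup -0.073 497 top 0.0306 lat -0.0123 0.0129 0.0003
pin+cup -0.068 286 top 0.0248 lat -0.0051 0.0068 0.0009
pin+cup -0.063 276 top 0.0248 lat -0.0051 0.0069 0.0009
pin+cup -0.058 267 top 0.0247 lat -0.0046 0.0069 0.0011
pin+cup -0.053 251 top 0.025 lat -0.0046 0.0064 0.0009
pin+cup -0.048 253 top 0.0251 lat -0.0047 0.0065 0.0009
pin+cup -0.043 247 top 0.025 lat -0.0047 0.0065 0.0009
pin+cup -0.038 626 top 0.0445 lat -0.0159 0.0159 0.0
pin+cup -0.033 1051 top 0.0448 lat -0.016 0.016 -0.0
[-1.3 -5.8 -0.7]
now centre [0.5188 0.2    0.0815] tilt 4.3 F [-1.3 -5.8 -0.7]
t [0.0007 0.0005 0.0115] a [-0.06 -1.3  -0.08]
```

```bash
python3 -m creep '[{"ax":0,"ay":0,"az":0,"tx":0,"ty":0,"tz":-0.0005,"fingers":0.015},{"ax":0,"ay":0,"az":0,"tx":0,"ty":0,"tz":-0.0005,"fingers":0.015}]' | grep -E 'tcp|cont'
python3 -m creep '[{"ax":0,"ay":0,"az":0,"tx":0,"ty":0,"tz":-0.0005,"fingers":0.015},{"ax":0,"ay":0,"az":0,"tx":0,"ty":0,"tz":-0.0005,"fingers":0.015}]' | grep -E 'tcp|cont'
```

```text
tcp_pos: [0.5186, 0.1981, 0.0627]
contact_force: [-1.1, -5.4, -1.5]
tcp_pos: [0.5188, 0.1979, 0.0628]
contact_force: [-1.3, -3.9, -1.6]
```

```bash
python3 -m creep '[{"ax":0,"ay":0,"az":0,"tx":0,"ty":0,"tz":-0.0005,"fingers":0.015},{"ax":0,"ay":0,"az":0,"tx":0,"ty":0,"tz":-0.0005,"fingers":0.015}]' | grep -E 'tcp|cont'
```

```text
tcp_pos: [0.5189, 0.1978, 0.0628]
contact_force: [-2.4, -3.6, -1.8]
```

```bash
python3 -m creep '[{"ax":0,"ay":0,"az":0,"tx":0.0005,"ty":0,"tz":0,"fingers":0.015},{"ax":0,"ay":0,"az":0,"tx":0.001,"ty":0,"tz":0,"fingers":0.015},{"ax":0,"ay":0,"az":0,"tx":0.0015,"ty":0,"tz":0,"fingers":0.015},{"ax":0,"ay":0,"az":0,"tx":0.0015,"ty":0,"tz":0,"fingers":0.015}]'
python3 lv.py w22 | grep -vE ' -0.(11|10)'
```

```text
time_s: 20.35
tcp_pos: [0.5194, 0.1978, 0.0616]
eef_rot: [-179.8, 85.8, -93.4]
contact_force: [-1.6, -4.8, -0.5]
gripper_width: 0.0246
pin+cup -0.098 273 top 0.0242 lat -0.0053 0.0042 -0.0005
pin+cup -0.093 266 top 0.0278 lat -0.0093 0.0083 -0.0005
pin+cup -0.088 467 top 0.0281 lat -0.0094 0.0084 -0.0005
pin+cup -0.083 622 top 0.0318 lat -0.013 0.0121 -0.0005
pin+cup -0.078 668 top 0.0321 lat -0.0131 0.0122 -0.0004
pin+cup -0.073 533 top 0.0318 lat -0.0132 0.0123 -0.0004
pin+cup -0.068 273 top 0.0246 lat -0.0046 0.0068 0.0011
pin+cup -0.063 275 top 0.0247 lat -0.0046 0.0069 0.0011
pin+cup -0.058 272 top 0.0247 lat -0.0047 0.0069 0.0011
pin+cup -0.053 262 top 0.0248 lat -0.0047 0.0069 0.0011
pin+cup -0.048 250 top 0.0249 lat -0.0047 0.0065 0.0009
pin+cup -0.043 248 top 0.0248 lat -0.0048 0.0065 0.0009
pin+cup -0.038 657 top 0.0444 lat -0.016 0.0156 -0.0002
pin+cup -0.033 1052 top 0.0449 lat -0.016 0.016 -0.0
[-1.7 -4.9 -0.4]
now centre [0.5195 0.1992 0.0805] tilt 4.2 F [-1.7 -4.9 -0.4]
t [-0.0004  0.0013  0.0121] a [-0.06 -1.2   0.01]
```

```bash
python3 -m creep '[{"ax":0,"ay":0,"az":0,"tx":0,"ty":0.0006,"tz":0,"fingers":0.015},{"ax":0,"ay":0,"az":0,"tx":0.0005,"ty":0.0012,"tz":0,"fingers":0.015},{"ax":0,"ay":0,"az":0,"tx":0.001,"ty":0.0012,"tz":0,"fingers":0.015},{"ax":0,"ay":0,"az":0,"tx":0.001,"ty":0.0012,"tz":0,"fingers":0.015},{"ax":0,"ay":0,"az":0,"tx":0.001,"ty":0.0012,"tz":0,"fingers":0.015}]'
python3 lv.py w23 | grep -vE ' -0.(11|10)'
```

```text
time_s: 20.9
tcp_pos: [0.5188, 0.1982, 0.0608]
eef_rot: [-179.0, 85.8, -92.6]
contact_force: [1.7, -4.9, 0.9]
gripper_width: 0.0245
pin+cup -0.098 281 top 0.025 lat -0.0048 0.005 0.0001
pin+cup -0.093 277 top 0.0284 lat -0.0089 0.0086 -0.0001
pin+cup -0.088 445 top 0.0291 lat -0.009 0.0093 0.0001
pin+cup -0.083 668 top 0.0325 lat -0.0125 0.013 0.0003
pin+cup -0.078 685 top 0.0327 lat -0.0126 0.0132 0.0003
pin+cup -0.073 525 top 0.0325 lat -0.0122 0.0127 0.0003
pin+cup -0.068 273 top 0.0244 lat -0.0051 0.0063 0.0006
pin+cup -0.063 273 top 0.0245 lat -0.0052 0.0063 0.0006
pin+cup -0.058 272 top 0.0245 lat -0.0052 0.0064 0.0006
pin+cup -0.053 264 top 0.0248 lat -0.0053 0.0064 0.0006
pin+cup -0.048 260 top 0.0245 lat -0.0053 0.0065 0.0006
pin+cup -0.043 256 top 0.0249 lat -0.0053 0.0065 0.0006
pin+cup -0.038 772 top 0.0443 lat -0.0159 0.0158 -0.0001
pin+cup -0.033 909 top 0.0448 lat -0.016 0.016 -0.0
[ 1.4 -5.5  0.5]
now centre [0.5189 0.1996 0.0797] tilt 4.15 F [ 1.4 -5.5  0.5]
t [-0.0011  0.0007  0.0117] a [-0.06 -1.15  0.07]
```

```bash
python3 -m creep '[{"ax":0,"ay":0,"az":0,"tx":0.0004,"ty":0,"tz":0,"fingers":0.015},{"ax":0,"ay":0,"az":0,"tx":0.0004,"ty":0,"tz":0,"fingers":0.015},{"ax":0,"ay":0,"az":0,"tx":0.0004,"ty":0,"tz":0,"fingers":0.015},{"ax":0,"ay":0,"az":0,"tx":0.0004,"ty":0,"tz":0,"fingers":0.015}]' 8
python3 -m creep '[{"ax":0,"ay":0,"az":0,"tx":0,"ty":0,"tz":0,"fingers":0.028},{"ax":0,"ay":0,"az":0,"tx":0,"ty":0,"tz":0,"fingers":0.032},{"ax":0,"ay":0,"az":0,"tx":0,"ty":0,"tz":0,"fingers":0.038},{"ax":0,"ay":0,"az":0,"tx":0,"ty":0,"tz":0,"fingers":0.046},{"ax":0,"ay":0,"az":0,"tx":0,"ty":0,"tz":0,"fingers":0.06}]'
python3 lv.py w24 | grep -vE ' -0.(11|10)'
```

```text
time_s: 21.35
tcp_pos: [0.5186, 0.1983, 0.0604]
eef_rot: [-179.2, 85.8, -92.7]
contact_force: [1.4, -3.7, 2.8]
gripper_width: 0.0255
time_s: 21.85
tcp_pos: [0.518, 0.1979, 0.06]
eef_rot: [179.9, 85.8, -93.6]
contact_force: [-0.1, 0.8, -0.3]
gripper_width: 0.0485
pin+cup -0.098 266 top 0.0261 lat -0.0039 0.0055 0.0008
pin+cup -0.093 269 top 0.0291 lat -0.0079 0.0095 0.0008
pin+cup -0.088 477 top 0.0297 lat -0.0079 0.0096 0.0008
pin+cup -0.083 631 top 0.0336 lat -0.0115 0.0133 0.0009
pin+cup -0.078 692 top 0.0336 lat -0.0116 0.0134 0.0009
pin+cup -0.073 537 top 0.0336 lat -0.0117 0.0136 0.0009
pin+cup -0.068 275 top 0.0253 lat -0.0046 0.0067 0.0011
pin+cup -0.063 274 top 0.0253 lat -0.0046 0.0068 0.0011
pin+cup -0.058 272 top 0.0254 lat -0.0047 0.0068 0.0011
pin+cup -0.053 269 top 0.0254 lat -0.0047 0.0069 0.0011
pin+cup -0.048 262 top 0.0254 lat -0.0048 0.0069 0.0011
pin+cup -0.043 248 top 0.0255 lat -0.0042 0.007 0.0014
pin+cup -0.038 926 top 0.044 lat -0.016 0.016 -0.0
pin+cup -0.033 684 top 0.0449 lat -0.016 0.0159 -0.0001
[-0.8 -0.3  0.4]
now centre [0.5181 0.1993 0.0789] tilt 4.19 F [-0.8 -0.3  0.4]
t [-0.002  -0.0001  0.012 ] a [-0.05 -1.19 -0.  ]
```

View pics/w24z.png

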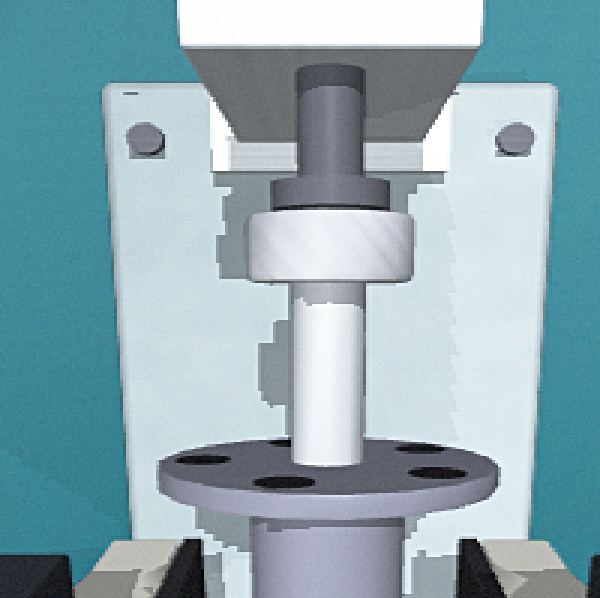

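```bash
python3 -m creep '[{"ax":0,"ay":0,"az":0,"tx":0,"ty":0,"tz":0,"fingers":0.07},{"ax":0,"ay":0,"az":0,"tx":-0.008,"ty":0,"tz":0,"fingers":0.075},{"ax":0,"ay":0,"az":0,"tx":-0.03,"ty":0,"tz":0.002,"fingers":0.075},{"ax":0,"ay":0,"az":0,"tx":-0.07,"ty":0,"tz":0.004,"fingers":0.075},{"ax":0,"ay":0,"az":0,"tx":-0.11,"ty":0,"tz":0.006,"fingers":0.075}]'
python3 -m creep '[{"ax":0,"ay":-3,"az":0,"tx":-0.03,"ty":0,"tz":0,"fingers":0.08},{"ax":0,"ay":-4,"az":0,"tx":-0.05,"ty":0,"tz":0,"fingers":0.08},{"ax":0,"ay":-4,"az":0,"tx":-0.06,"ty":0,"tz":0,"fingers":0.08},{"ax":0,"ay":-4,"az":0,"tx":-0.06,"ty":0,"tz":0,"fingers":0.08},{"ax":0,"ay":-4,"az":0,"tx":-0.06,"ty":0,"tz":0,"fingers":0.08}]'
python3 - <<'E'
from h import *
c,K,Rw,o=cap('wrist','w25.png'); P=cloud(c,K,Rw,o)
cv2.imwrite('pics/w25z.png',cv2.resize(c['pixels'][0:260,150:350],None,fx=3,fy=2.3,interpolation=cv2.INTER_NEAREST))
y=np.array([.0633,.998,0]);y/=np.linalg.norm(y);S=np.array([[y[1],-y[0],0],y,[0,0,1]])
Q=(P-[.5193,.2017,0])@S.T
m=(Q[...,2]>.06)&(Q[...,2]<.14)&(abs(Q[...,0])<.035);q=Q[m]
for a in np.arange(-.13,.13,.006):
    s=q[(q[:,1]>a)&(q[:,1]<a+.006)]
    if len(s)>5: print(a.round(3),len(s),'x',s[:,0].min().round(4),s[:,0].max().round(4),((s[:,0].min()+s[:,0].max())/2).round(4),'top',np.percentile(s[:,2],97).round(4))
c,K,Rw,o=cap('scene','s25.png');cv2.imwrite('pics/s25z.png',cv2.resize(c['pixels'][140:250,250:390],None,fx=5,fy=5,interpolation=cv2.INTER_NEAREST))
E
```

```text
time_s: 22.4
tcp_pos: [0.5186, 0.2116, 0.1708]
eef_rot: [179.4, 85.7, -94.2]
contact_force: [0.2, 0.9, 1.1]
gripper_width: 0.0749
time_s: 22.9
tcp_pos: [0.5187, 0.216, 0.2282]
eef_rot: [165.8, 89.7, -107.8]
contact_force: [0.8, 0.5, -0.9]
gripper_width: 0.0798
-0.13 80 x -0.0045 0.0046 0.0001 top 0.0861
-0.124 235 x -0.0195 0.0195 -0.0 top 0.0945
-0.118 516 x -0.0196 0.0198 0.0001 top 0.0944
-0.112 80 x -0.0046 0.0047 0.0 top 0.0858
-0.106 78 x -0.0046 0.0047 0.0 top 0.086
-0.1 76 x -0.0047 0.0048 0.0 top 0.0859
-0.094 110 x -0.0085 0.0086 0.0 top 0.0899
-0.088 166 x -0.0123 0.0124 0.0 top 0.0935
-0.082 188 x -0.0124 0.0124 0.0 top 0.0934
-0.076 125 x -0.0124 0.0126 0.0001 top 0.0934
-0.07 72 x -0.0048 0.0059 0.0005 top 0.0854
-0.064 83 x -0.0049 0.0059 0.0005 top 0.0852
-0.058 71 x -0.0049 0.006 0.0005 top 0.0855
-0.052 72 x -0.0049 0.006 0.0005 top 0.0855
-0.046 76 x -0.005 0.006 0.0005 top 0.0857
-0.04 370 x -0.0269 0.0282 0.0007 top 0.1068
-0.034 170 x -0.0268 0.028 0.0006 top 0.1072
-0.028 160 x -0.0121 0.0132 0.0005 top 0.0929
-0.022 155 x -0.0123 0.0132 0.0005 top 0.0933
-0.01
[... 212 characters left out ...]
p 0.0935
0.014 139 x -0.0115 0.0138 0.0011 top 0.0936
0.02 133 x -0.0116 0.0126 0.0005 top 0.0934
0.026 607 x -0.0264 0.0278 0.0007 top 0.1078
0.032 31 x -0.0226 0.0258 0.0016 top 0.1078
0.038 78 x -0.0086 0.0109 0.0011 top 0.091
0.044 64 x -0.0086 0.0096 0.0005 top 0.0908
0.05 48 x -0.0033 0.0054 0.0011 top 0.0862
0.056 46 x -0.0033 0.0055 0.0011 top 0.0863
0.062 170 x -0.0134 0.0134 -0.0 top 0.0874
0.068 121 x -0.0131 0.013 -0.0 top 0.0886
0.074 479 x -0.0135 0.0133 -0.0001 top 0.1158
0.08 10 x -0.0132 0.012 -0.0006 top 0.1144
0.092 8 x -0.0034 0.0033 -0.0 top 0.0855
0.098 44 x -0.0046 0.0045 -0.0 top 0.0853
0.104 42 x -0.0046 0.0045 -0.0 top 0.0857
0.11 339 x -0.0198 0.0199 0.0 top 0.0869
```

View pics/w25z.png

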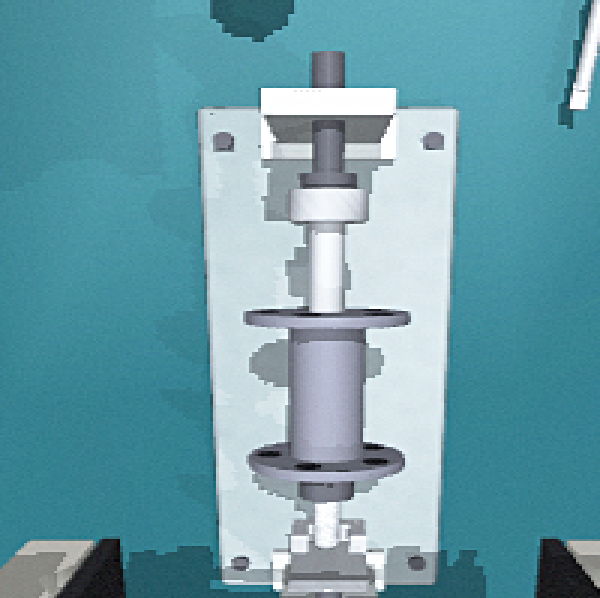

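View pics/s25z.png

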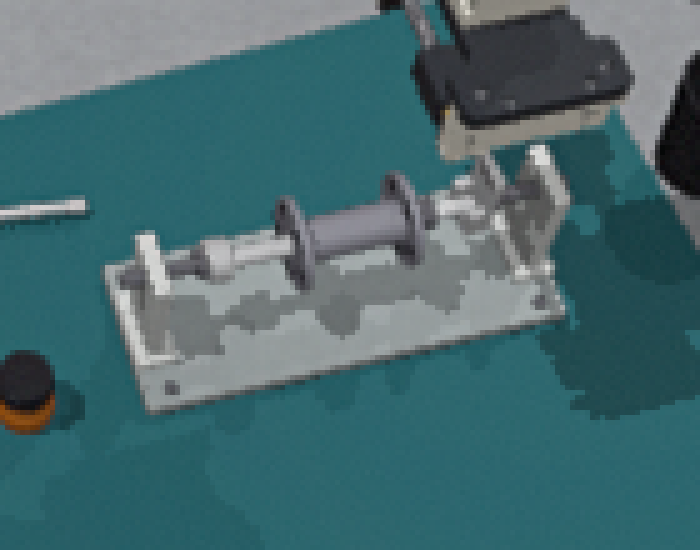

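Run:
```python
from h import *
c,K,Rw,o=cap('wrist','w26.png'); P=cloud(c,K,Rw,o)
y=np.array([.0633,.998,0]);y/=np.linalg.norm(y);S=np.array([[y[1],-y[0],0],y,[0,0,1]])
Q=(P-[.5193,.2017,0])@S.T
m=(Q[...,2]>.0905)&(Q[...,2]<.1)&(abs(Q[...,0])<.008)&(Q[...,1]<-.05)&(Q[...,1]>-.1);print('cup y',Q[m][:,1].min(),Q[m][:,1].max())
m=(Q[...,2]>.095)&(Q[...,2]<.12)&(abs(Q[...,0])<.01)&(Q[...,1]<.05)&(Q[...,1]>-.055)
for lo,hi in((-.055,0),(0,.05)):
    k=m&(Q[...,1]>lo)&(Q[...,1]<hi);print('flange',Q[k][:,1].min(),Q[k][:,1].max())
m=(Q[...,2]>.112)&(abs(Q[...,0])<.012)&(Q[...,1]>.05)&(Q[...,1]<.09);print('plate',Q[m][:,1].min())
print(r.get_state()['contact_force'],r.get_state()['time_s'])
a=cv2.imread('pics/top0.png').astype(int)
b=cap('top','t26.png')[0]['pixels'].astype(int)
for nm,(u,v) in dict(jar=(256,181),driver=(262,223),flux=(245,120),pot=(105,187)).items(): print(nm,abs(a-b)[v-12:v+12,u-12:u+12].mean().round(1))
```

```text
cup y -0.08592024024093584 -0.07369444822850264
flange -0.037278352828220625 -0.03274663874251335
flange 0.02720510743598388 0.03266402951652798
plate 0.07412572755970308
[-0.3929788   0.42844029  0.0763229 ] 23.05
jar 3.5
driver 6.8
flux 2.8
pot 38.4
```

```bash
python3 -c "
import cv2,numpy as np
a=cv2.imread('pics/scene0.png');b=cv2.imread('pics/s25.png');c=cv2.imread('pics/top0.png');d=cv2.imread('pics/t26.png')
f=lambda x:cv2.resize(x,(400,300))
cv2.imwrite('pics/cmp.png',np.vstack([np.hstack([f(a),f(b)]),np.hstack([f(c),f(d)])]))"
```

```text
(no output)
```

View pics/cmp.png

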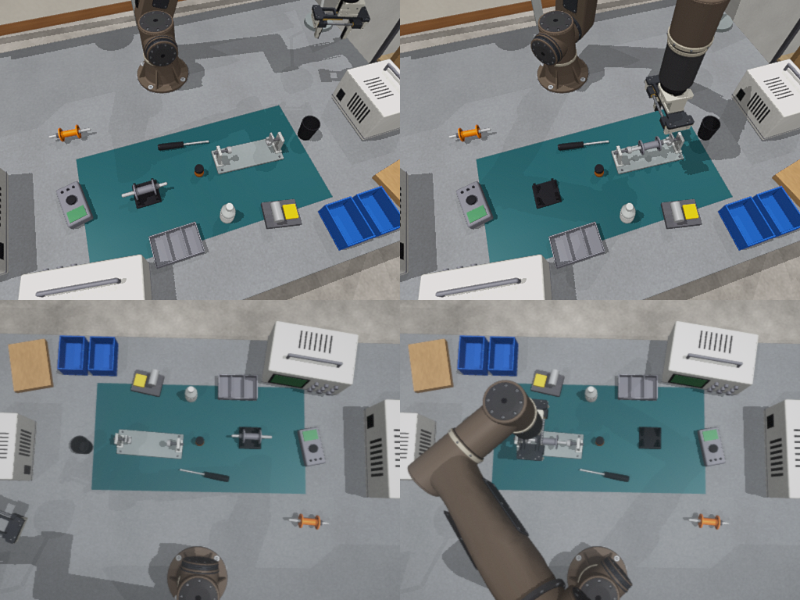

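The before/after comparison shows the pot in the same place in the scene view: (308,127) before and (709,127) after, which is the same spot in each half. In the top view it is only hidden by the arm. The jar, driver and bottle have not moved, the cradle is empty and the reel is in the stand.

```bash
python3 -c "
from plant import order
print(order.close_job())"
```

```text
the job is handed in; nothing more can be done
None
```

The reel is seated in both cups of the stand, let go and still, and I handed the job in at about 23 s; no verdict was reported.

**What happened**
- **First try:** I pressed the level reel against the back plate and slid it down. Friction at the nose tilted it about 6° in the grip, so I raised it and backed off.
- **Second try:** I came in with the nose tilted down into the trough and pressed about 14.5 mm, judged from arm travel since contact. I then levelled the plain pin in front of the round cup, eased it back until I felt the cup floor, lowered it and released.

**Last checks**
- **Seating:** About 36.4 mm of plain pin shows between cup and flange, against 37 mm expected when it is home. The sprung pin is pressed in about 3.6 mm.
- **Height and sideways position:** The plain pin's axis is about 1.5 mm below the cup axis. The sprung pin measured about 1 mm above it before allowing for the camera reading slightly high. Sideways the reel is within about 1 mm of centre.
- **Robot:** The gripper is well clear above the reel, with force readings near zero.
- **Other things:** The jar, screwdriver and bottle are unmoved in the top view. The pot was hidden by the arm there, but looks unmoved in the scene view.

**Disagreements**
- **Cameras:** The wrist and top cameras differed by about 3 mm, so I used only relative wrist-camera measurements for the fit.
- **Push force:** Readings were at times about 1 N above the spring's expected force, up to 9.7 N. By arm travel the pin stayed within the 17 mm limit.

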